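# Air the propagator and set the climate logger going in it

## Task

Air the seedlings: swing the propagator's clear hood right back until it is against its stop, and leave it open. Stand the green climate logger, which is lying on the bench, up on its foot on the bench and press the round button on its top fully in to start it; then stand it upright in the empty saucer between or beside the pots in the propagator and let go. Do not drop it or knock it over, and leave the pots, bottles and tools where they are.

Things in the scene. Friction and masses are not known exactly. Their poses are not given: they have to be found in the camera images.
- propagator: Fixed propagator: black open tray 200 (x) by 360 (y) by 60 mm high, walls 5, inner floor 6 mm above the bench, under a clear hinged hood. Origin: centre of its underside, z up; front (handle) faces -x, hinge along y on the rear rim (+x). In it a row along y (near -107, 0, +107 mm) holds two pots and one empty saucer in any order. Open, hood and handle reach 150 mm behind the rear rim, 310 mm up.
- hood (a joint): Hinge angle of the hood: 0 shut (starts shut or ajar up to 0.12), grows as it opens, stop at 1.83 rad, just past upright. Stiff friction hinge: the hood stays where it is left; 4 to 5 N at the handle swing it. Hood: clear plastic box with lime-green rim, 200 by 360 by 90 mm high, 450 g, its top 150 mm above the bench when shut, two round green vents on top.
- hood_hinge (a point): Middle of the hinge axis: on the propagator's frame at x +100, y 0, z 60 mm. The axis is parallel to the propagator's y. The point turns with the hood.
- hood_handle (a point): Middle of the round black handle bar (10 mm thick, 110 long, parallel to the hinge), 40 mm in front of the hood's front wall. Shut, it is 240 mm in front of the hinge axis and 68 above it: 128 mm above the bench, 22 below the hood's top. The round bar can turn between the fingers as the hood swings. The point turns with the hood.
- logger: Loose climate logger: lime-green block 110 long, 44 wide, 30 mm thick, about 150 g; white front plate with grey display, dark rubber foot at one end, white button on the other. Starts on its back on the bench, display up. Frame: x along its length from foot (-55 mm) to top (+55), y across its width, z out of the display; origin at the middle of its back. Upright, its x points up.
- logger_foot (a point): Centre of the logger's foot face (30 by 44 mm), 15 mm from its back; it lies at bench height when the logger stands on the bench.
- button_top (a point): Centre of the pressing face of the white round start button (22 mm across) in the middle of the logger's top end, standing 6.5 mm proud, so 116.5 mm above the foot.
- start_button (a joint): Travel of the start button into the logger: 0 out, 0.004 m fully in; springs back; starts to move at 1.5 N and is fully in at 3.5 N.
- saucer: Empty terracotta-coloured round saucer, fixed on the tray floor in one of the three places; 86 mm over its rim, 11 mm high, flat inside floor about 68 mm across and 3 mm above its underside. Origin: centre of its underside.
- pot_a: Round black nursery pot with substrate and a seedling, 84 mm over the rim, 80 mm high (seedling to 105 mm), 300 g, loose, in the propagator. Origin: centre of its underside.
- pot_b: As pot_a, in another place of the propagator.
- pot_c: As pot_a, standing on the bench beyond the logger.
- sprayer: White spray bottle with lime-green trigger head, 76 mm across, 204 mm high, at the back of the bench. Origin: centre of its underside.
- bottle_a: Black square bottle with a blue cap, 56 by 56 by 164 mm, at the right. Origin: centre of its underside.
- bottle_b: Black square bottle with a red cap, same size, beside bottle_a.
- trowel: Steel hand trowel with a wooden handle, 270 mm long, lying at the back right. Origin: near its middle, on the bench.
Things that resemble listed ones, but are neither listed nor needed, are in the scene too. What is meant by the logger is not red, and is the smaller of those in its own colour.

How it is judged:
On the way:
1. with the logger standing upright on the bench, its start button is pressed fully in (value of joint start_button above 0.003 m and angle between logger's own x axis and vertical below 0.15 rad and height (world z) of logger_foot below 0.008 m), for 0.05 s.
At the end, for the whole second after the job is handed in: The hood is within 0.06 rad (3.5 degrees) of its stop; the started logger stands on its foot on the saucer's floor, upright within 0.1 rad, its foot's centre within 16 mm of the saucer's centre and level with the floor within 4 mm, at rest and let go (value of joint hood above 1.77 rad and angle between logger's own x axis and vertical below 0.1 rad and horizontal distance between logger_foot and saucer below 0.016 m and z of logger_foot in the frame of saucer between 0 and 0.007 m and linear speed of logger below 0.02 m/s); the robot touches nothing.
It fails at once if the logger is dropped or knocked over (moves faster than 0.6 m/s with no finger on it) (linear speed of logger above 0.6 m/s and contact force between logger and the fingers below 0.05 N).
It fails at once if a pot, bottle, the sprayer or the trowel is shoved more than 30 mm (distance of any of pot_a, pot_b, pot_c, sprayer, bottle_a, bottle_b, trowel from where it was at the start of the episode above 0.03 m).
It fails at once if a pot, bottle or the sprayer is tipped by more than about 25 degrees (angle between any of pot_a, pot_b, pot_c, sprayer, bottle_a, bottle_b's own z axis and vertical above 0.45 rad).
It also fails if it takes over 72 s, if anything falls off the work surface, if the arm or the gripper's body presses on something with over 40 N, if the wrist force passes 120 N, or if a joint passes its speed limit or range.

## Robot

A 6-joint arm with a two-finger parallel gripper is mounted at the origin on the work surface. World frame = base frame: x ahead of the robot, y to its left, z up, the work surface at z = 0. Lengths are in m, angles in rad, forces in N, time in s.
With the tool pointing down it reaches from about 0.35 to 0.775 m from the base axis. Payload 7.3 kg.
Tool frame: the origin (TCP) lies midway between the tips of the shut fingers; the grasp point (between the pads) lies 19 mm behind it (robot.tcp_to_grasp is the distance from the TCP to the grasp point, in m); x points along the fingers, z is the direction in which the jaws open and shut, and the axes are right-handed (so a half turn about x gives the same grasp; the last joint's range is limited). The gripper opens to 92 mm and grips with 3 to 60 N. Pads are 19 mm wide; open, the fingers measure 130 mm over their backs; the gripper's body (75 mm by 190 mm) begins 47 mm behind the grasp point.
Start: joints at [1.161, 0.342, 1.524, -0, 1.275, -0.146], TCP at [0.137, 0.507, 0.227] pointing down, gripper open.
Joint ranges: [-2.53, 2.53], [-0.77, 2.02], [0.04, 2.7], [-1, 4.14], [0.28, 2.66], [-3.11, 3.11]. Speed limits (rad/s): [2.57, 2.57, 3.14, 3.14, 3.14, 3.14].

## Interface

Orientations are given as [roll, pitch, yaw] about the fixed x, y, z axes, in that order (R = Rz(yaw) Ry(pitch) Rx(roll)).
In Python, from cell import robot gives the robot as it stands.
- The arm moves only by the tool move_arm, never from a script. Its argument "deltas" is a list of rows, each an object with "dp": the shift along the tool's x, y, z in m, a list of three; "turn": the turn, a rotation vector about the tool's x, y, z in degrees, a list of three. A call has 1 to 10 rows; each row is the pose to reach, as a shift and turn from the pose commanded when the call began, along the tool's axes at that moment; what a row does not reach only later rows make up. A row lasts 1/10 s, in which the tool goes at most 50 mm and 8.59 degrees, less where a joint would pass 70% of its speed; a pose out of reach is approached as far as the arm can. A call with a gripper value outside its range is refused whole. "hand" is the finger opening in m, from 0 to 0.0918, set as the call begins (left out, the last holds). The fingers move at their own pace and stop on an object; "squeeze" is the grip in N (left out, the last holds). Time passes only in rows, so rows that repeat a pose let the fingers close. It gives the time, the measured TCP pose, the force and the opening at its end, in the units of the state.
- robot.observe(): the state, without advancing time (a new reading comes with each control period).
- robot.read_camera(name): name is "scene" or "top" or "wrist"; returns (picture, depth): 384x512x3 uint8, red, green, blue; 384x512 float32, m along the optical axis (not along the pixel's ray), 0 where there is no reading.
- robot.camera_info(name): a dict with "fx", "fy", "cx", "cy" (pixels), "R" (3x3) and "t" (3): a world point X has camera coordinates R X + t. Camera axes: x right, y down, z forward; pixel columns grow to the right and rows downward; lengths in m; the calibration is good to about 2 mm. A picture is of the moment at which its call begins: read the wrist's pose just before it. camera_info takes no time and is no camera call; for the wrist camera it gives the pose at the moment of the call.
- robot.hand_in(): hands the job in, once; it reports no verdict.
The state is a dict: "time": time; "qpos": joint angles; "qvel": joint speeds; "joint_efforts": joint torques, N m; "tool_pos": TCP position; "tool_rot": TCP orientation; "contact_force": force on the tool from outside, world axes, zero at the start; "torque": the same for the moment, N m; "opening": finger opening in m.
Only numpy, scipy, OpenCV 4.12 (cv2) and the standard library are available. Lean on these libraries where they do the work, as an engineer would, in place of code of your own. Each camera call takes 0.05 s, during which the arm holds its last target.

## Working session

There is one attempt and no reset: what is moved stays moved. The work goes in short steps, Python scripts to look and compute and a tool call to move; the robot and the scene stay as the last step left them, time stands still between calls to the robot, and variables do not carry over. Pictures are saved under pics/ and viewed, and the job is handed in when it is done.

Besides the shell and the picture viewer there is one more tool, called as a command line: name --argument value ..., lists and objects as JSON in quotes. move_arm: Moves the arm, as the interface text tells. Its arguments: {"type":"object","properties":{"deltas":{"type":"array"},"hand":{"type":"number"},"squeeze":{"type":"number"}},"required":["deltas"]}

```bash
ls; mkdir -p pics; python3 - <<'E'
from cell import robot
import cv2,numpy as np,pickle
print(robot.observe())
print(robot.tcp_to_grasp)
for n in ["scene","top","wrist"]:
    ci=robot.camera_info(n); p,d=robot.read_camera(n)
    pickle.dump((p,d,ci),open(f"pics/{n}0.pkl","wb"))
    cv2.imwrite(f"pics/{n}0.png",p[:,:,::-1]); print(n,ci)
E
```

```text
pics
{'time': 0.0, 'qpos': array([ 1.16101027e+00,  3.42762021e-01,  1.52500437e+00,  2.57136347e-05,
        1.27538510e+00, -1.45984639e-01]), 'qvel': array([-0.0009253 , -0.00075917, -0.00158482,  0.00084068, -0.00059001,
       -0.00131276]), 'joint_efforts': array([-1.82618282e-03, -4.31232584e+01, -2.44215095e+01,  7.15735881e-02,
        5.61300537e-02, -1.09139201e-04]), 'tool_pos': array([0.13669856, 0.50648075, 0.22602898]), 'tool_rot': array([ 2.97983593,  1.5692373 , -1.99636198]), 'contact_force': array([-0.69273873, -0.51058138,  0.61758124]), 'torque': array([ 0.00615413, -0.00910013, -0.04518805]), 'opening': 0.0915548020312784}
0.0188
scene {'fx': 472.0613188689459, 'fy': 472.0613188689459, 'cx': 257.95590973785653, 'cy': 193.54580170713658, 'R': array([[-0.96927067,  0.24588522,  0.00740503],
       [ 0.23218311,  0.92437339, -0.30269594],
       [-0.08127347, -0.29167497, -0.95305841]]), 't': array([0.57126782, 0.01959611, 1.34472651])}
top {'fx': 440.5487053211192, 'fy': 440.5487053211192, 'cx': 249.06595408515875, 'cy': 193.37727621170163, 'R': array([[-0.03394596, -0.9994171 ,  0.00362387],
       [-0.97800558,  0.03247162, -0.20603565],
       [ 0.20579788, -0.01053824, -0.97853778]]), 't': array([-0.12202725,  0.57045821,  1.26772664])}
wrist {'fx': 283.26622041939817, 'fy': 283.26622041939817, 'cx': 252.8352907950846, 'cy': 190.8760863130582, 'R': array([[ 2.60447017e-01,  9.65488002e-01, -5.18315224e-04],
       [ 9.25946429e-01, -2.49628271e-01,  2.83388315e-01],
       [ 2.73478632e-01, -7.42875732e-02, -9.59005107e-01]]), 't': array([-0.52503805, -0.03602976,  0.39116012])}
```

View pics/scene0.png

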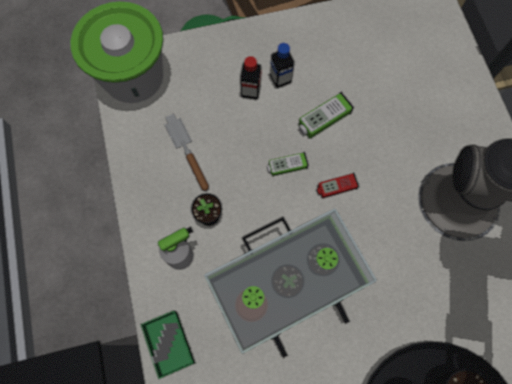

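View pics/top0.png

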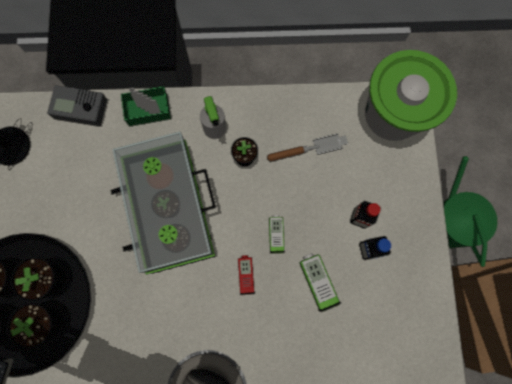

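View pics/wrist0.png

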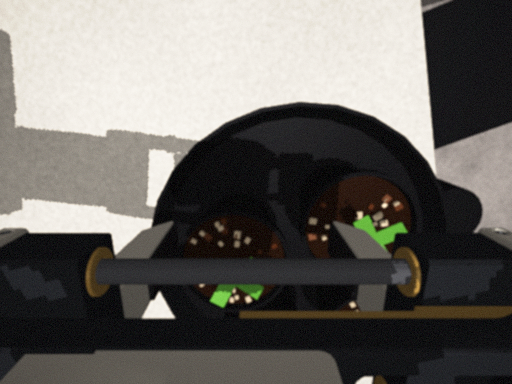

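The candidates for the logger in the top view are: small green at (277,234), large green at (320,281), and red at (246,274). By the description I choose the small green one. I'll check it in a crop.

```bash
cat > h.py <<'E'
import numpy as np,cv2,pickle
def load(n): return pickle.load(open(f"pics/{n}.pkl","rb"))
def ray(ci,u,v,z):
    d=np.array([(u-ci['cx'])/ci['fx'],(v-ci['cy'])/ci['fy'],1.]);R=np.array(ci['R']);c=-R.T@ci['t'];w=R.T@d
    return c+w*(z-c[2])/w[2]
def rayd(ci,u,v,dep):
    R=np.array(ci['R']); return R.T@(np.array([(u-ci['cx'])/ci['fx'],(v-ci['cy'])/ci['fy'],1.])*dep-ci['t'])
def proj(ci,X):
    c=np.array(ci['R'])@np.array(X)+ci['t'];return np.array([c[0]/c[2]*ci['fx']+ci['cx'],c[1]/c[2]*ci['fy']+ci['cy']])
E
python3 - <<'E'
from h import *
p,d,ci=load("top0")
a=cv2.resize(p[205:300,225:350],None,fx=6,fy=6,interpolation=cv2.INTER_CUBIC); cv2.imwrite("pics/c1.png",a[:,:,::-1])
a=cv2.resize(p[120:285,100:230],None,fx=3.6,fy=3.6,interpolation=cv2.INTER_CUBIC); cv2.imwrite("pics/c2.png",a[:,:,::-1])
p2,d2,ci2=load("scene0")
a=cv2.resize(p2[205:365,200:380],None,fx=3.7,fy=3.7,interpolation=cv2.INTER_CUBIC); cv2.imwrite("pics/c3.png",a[:,:,::-1])
E
```

```text
(no output)
```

View pics/c1.png

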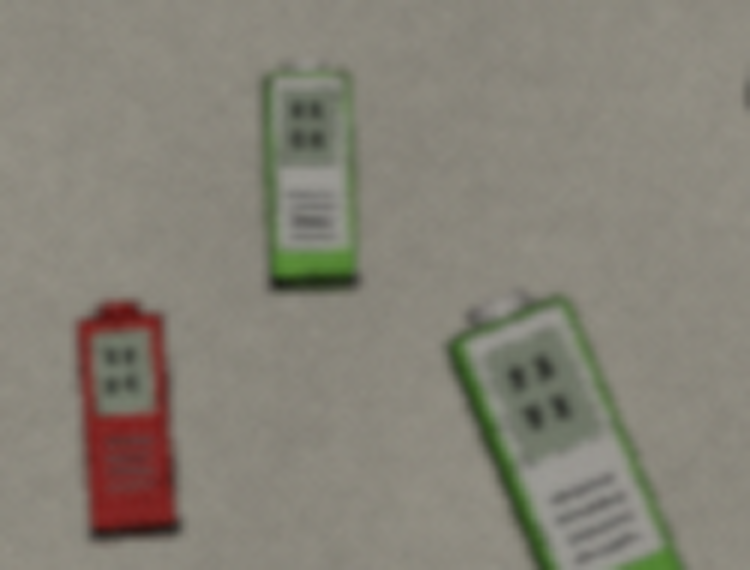

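View pics/c2.png

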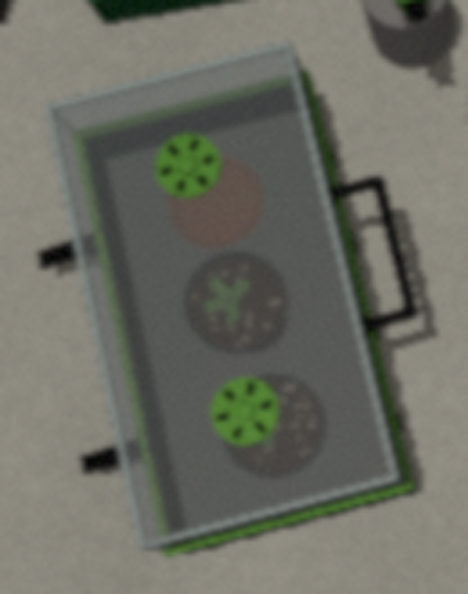

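View pics/c3.png

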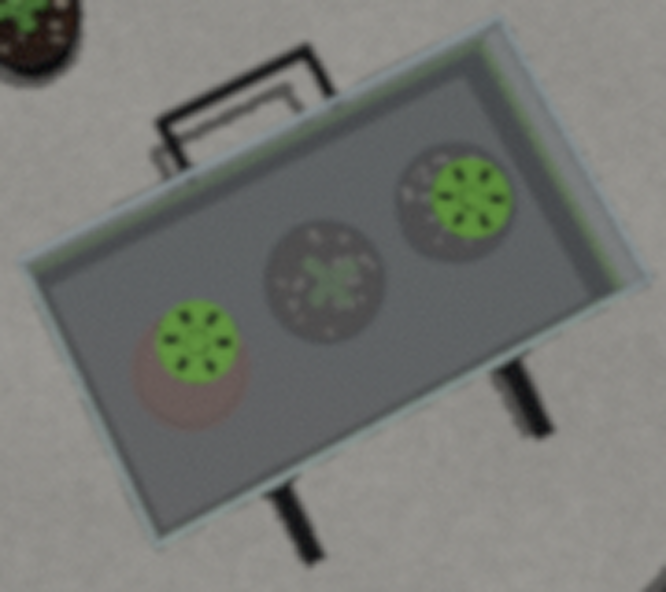

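The crop confirms the small green logger, with its button up in the image (+x world) and its foot toward the robot. The saucer is at the far (+x) end of the tray, and the handle faces world -y.

```bash
python3 - <<'E'
from h import *
np.set_printoptions(precision=4,suppress=True)
p,d,T=load("top0");p2,d2,S=load("scene0")
P=lambda ci:np.diag([1,1,1])@np.array([[ci['fx'],0,ci['cx']],[0,ci['fy'],ci['cy']],[0,0,1]])@np.c_[ci['R'],ci['t']]
c2=lambda u,v:((u+.5)/3.6+100-.5,(v+.5)/3.6+120-.5); c3=lambda u,v:((u+.5)/3.7+200-.5,(v+.5)/3.7+205-.5)
def tri(a,b):
    x=cv2.triangulatePoints(P(T),P(S),np.array(a,float).reshape(2,1),np.array(b,float).reshape(2,1))[:,0];x=x[:3]/x[3]
    return x,np.linalg.norm(proj(T,x)-a),np.linalg.norm(proj(S,x)-b)
for n,a,b in [("h far",(378,184),(160,124)),("h near",(411,313),(304,49)),("hoodtop rear far",(50,105),(158,541)),("front far",(290,45),(25,262)),("front near",(398,475),(498,22)),("rear near",(145,545),(650,282)),("hinge far",(75,250),(285,490)),("hinge near",(120,452),(512,365))]:
    print(n,*tri(c2(*a),c3(*b)))
# logger mask
hsv=cv2.cvtColor(p,cv2.COLOR_RGB2HSV)
roi=np.zeros(p.shape[:2],np.uint8);roi[208:258,262:292]=1
m=((hsv[...,1]>90)&(hsv[...,0]>35)&(hsv[...,0]<80)&(roi>0)).astype(np.uint8)
pts=cv2.findNonZero(m);r=cv2.minAreaRect(pts);print(r)
for q in cv2.boxPoints(r): print(q,ray(T,*q,0.030))
c1=lambda u,v:((u+.5)/6+225-.5,(v+.5)/6+205-.5)
for q in [(265,73),(350,73),(357,280),(272,283),(308,66)]:print(q,ray(T,*c1(*q),.03), d[int(c1(*q)[1]),int(c1(*q)[0])])
# saucer terracotta at rim z=.017
for q in [(217,203)]: print("saucer top",ray(T,*c2(*q),.012))
for q in [(190,371)]: print("saucer sc",ray(S,*c3(*q),.012))
m=((hsv[...,0]<8)|(hsv[...,0]>170))&(hsv[...,1]>35)
roi[:]=0;roi[150:195,140:178]=1
m=(m&(roi>0)).astype(np.uint8);cs,_=cv2.findContours(m,0,2);c=max(cs,key=cv2.contourArea);print(cv2.minEnclosingCircle(c),cv2.fitEllipse(c))
E
```

```text
h far [ 0.6241 -0.0154  0.1265] 0.5157138762727024 0.5195544013695111
h near [ 0.517  -0.0406  0.1329] 0.554845991269505 0.5422417594290883
hoodtop rear far [0.6889 0.2423 0.1532] 0.11649310043905324 0.1275162072111367
front far [0.7329 0.054  0.1488] 0.7438871695442415 0.7843904274977974
front near [ 0.3877 -0.0266  0.1424] 0.7349543589545235 0.6997787890140501
rear near [0.3422 0.1652 0.1397] 0.5021531818241495 0.49436508885925984
hinge far [0.596  0.2375 0.07  ] 2.847140083821704 3.0189400464059566
hinge near [0.4262 0.1965 0.0716] 2.721486433926101 2.7530013301686065
((276.39703369140625, 249.33822631835938), (13.268494606018066, 5.675540924072266), 4.39870548248291)
[269.5647 251.6588] [ 0.3917 -0.1968  0.03  ]
[270. 246.] [ 0.4086 -0.1988  0.03  ]
[283.2294 247.0176] [ 0.4042 -0.2385  0.03  ]
[282.7941 252.6765] [ 0.3874 -0.2363  0.03  ]
(265, 73) [ 0.4975 -0.1989  0.03  ] 1.3748239
(350, 73) [ 0.4961 -0.2421  0.03  ] 1.3759866
(357, 280) [ 0.3915 -0.2404  0.03  ] 1.3187608
(272, 283) [ 0.3914 -0.1978  0.03  ] 1.3472736
(308, 66) [ 0.5004 -0.2209  0.03  ] 1.3465252
saucer top [0.6411 0.1369 0.012 ]
saucer sc [0.6433 0.1378 0.012 ]Traceback (most recent call last):
  File "<stdin>", line 24, in <module>
ValueError: max() iterable argument is empty
```

```bash
cat >> h.py <<'E'
from scipy.spatial.transform import Rotation as Ro
def Rt(rpy): return Ro.from_euler('xyz',rpy).as_matrix()
def delta(st,p,R):
    R0=Rt(st['tool_rot']); return np.round(R0.T@(np.array(p)-st['tool_pos']),4), np.round(np.degrees(Ro.from_matrix(R0.T@R).as_rotvec()),2)
def Rxz(x,z):
    x=np.array(x,float);x/=np.linalg.norm(x);z=np.array(z,float);z-=x*(x@z);z/=np.linalg.norm(z);return np.c_[x,np.cross(z,x),z]
u=np.array([-0.2285,0.9735,0]);hinge=np.array([0.5151,0.2062,0.06])
def log(st):
    with open('log.txt','a') as f: f.write(repr([list(map(float,st['qpos'])),list(map(float,st['tool_pos'])),list(map(float,st['tool_rot']))])+"\n")
E
python3 - <<'E'
from h import *
from cell import robot
st=robot.observe();log(st);print(Rt(st['tool_rot']).round(3))
hd=np.array([.570,-.0277,.129])
for s in (1,-1): print(delta(st,hd+[0,0,.13],Rxz([0,0,-1],s*u)))
p,d,T=load("top0")
print("sprayer base-ish",ray(T,213,125,.1),"potc",ray(T,244,152,.08))
E
```

```text
[[-0.    -0.965  0.261]
 [-0.001  0.261  0.965]
 [-1.     0.    -0.001]]
(array([-0.0324, -0.5576, -0.4029]), array([-28.32,  -0.06,  -0.03]))
(array([-0.0324, -0.5576, -0.4029]), array([ 1.5168e+02, -4.0000e-02,  9.0000e-02]))
sprayer base-ish [ 0.77185578 -0.03907842  0.1       ] potc [ 0.69011859 -0.12991325  0.08      ]
```

move_arm --deltas '[{"dp": [-0.05,-0.03,-0.03],"turn": [0,0,0]},{"dp": [-0.05,-0.07,-0.05],"turn": [-8,0,0]},{"dp": [-0.05,-0.11,-0.08],"turn": [-16,0,0]},{"dp": [-0.045,-0.15,-0.11],"turn": [-24,0,0]},{"dp": [-0.04,-0.19,-0.138],"turn": [-28.3,0,0]},{"dp": [-0.032,-0.23,-0.167],"turn": [-28.3,0,0]},{"dp": [-0.032,-0.27,-0.196],"turn": [-28.3,0,0]},{"dp": [-0.032,-0.31,-0.225],"turn": [-28.3,0,0]},{"dp": [-0.032,-0.35,-0.254],"turn": [-28.3,0,0]},{"dp": [-0.032,-0.39,-0.283],"turn": [-28.3,0,0]}]' --hand 0.036

```text
time: 1.15
tool_pos: [0.4284, 0.145, 0.2587]
tool_rot: [-0.303, 1.571, 1.497]
contact_force: [0.4, 0.8, 0.0]
opening: 0.0362
```

```bash
python3 - <<'E'
from h import *
from cell import robot
st=robot.observe();log(st);print(st['time'],st['tool_pos'],st['opening'],st['qpos'])
hd=np.array([.570,-.0277,.129])
print(delta(st,hd+[0,0,.13],Rxz([0,0,-1],u)))
E
```

```text
1.15 [0.4283666  0.14499931 0.2586916 ] 0.03617769211141934 [ 1.56459933e-01  1.81596774e-01  1.65337011e+00  2.57480969e-04
  1.30656762e+00 -1.64434817e+00]
(array([-0.0003, -0.0985, -0.2004]), array([-0.03,  0.01,  0.  ]))
```

move_arm --deltas '[{"dp": [0,-0.02,-0.04],"turn": [0,0,0]},{"dp": [0,-0.04,-0.08],"turn": [0,0,0]},{"dp": [0,-0.06,-0.12],"turn": [0,0,0]},{"dp": [0,-0.08,-0.16],"turn": [0,0,0]},{"dp": [0,-0.0985,-0.2],"turn": [0,0,0]},{"dp": [0,-0.0985,-0.2],"turn": [0,0,0]}]'

```text
time: 1.75
tool_pos: [0.5711, -0.0297, 0.2573]
tool_rot: [2.516, 1.57, -1.971]
contact_force: [-0.1, -0.4, 0.9]
opening: 0.0362
```

```bash
python3 - <<'E'
from h import *
from cell import robot
st=robot.observe();log(st);print(st['time'],st['tool_pos'],st['opening'],st['qpos'])
ci=robot.camera_info("wrist");p,d=robot.read_camera("wrist");pickle.dump((p,d,ci),open("pics/w1.pkl","wb"));cv2.imwrite("pics/w1.png",p[:,:,::-1])
print(proj(ci,[.570,-.0277,.129]))
E
```

```text
1.75 [ 0.57114239 -0.02970194  0.25728737] 0.03616981001879731 [-1.85262490e-01  4.08879943e-01  1.33725251e+00 -1.23448287e-03
  1.39572529e+00 -1.98143082e+00]
[254.64711507 182.29503271]
```

View pics/w1.png

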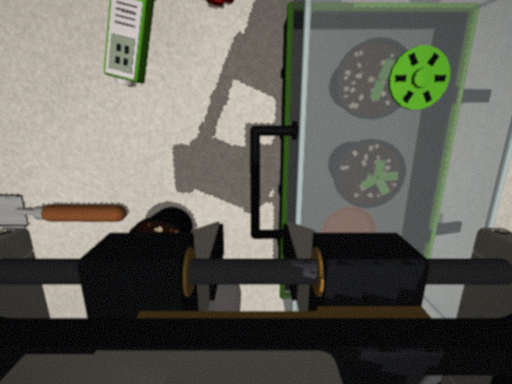

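The bar spans (256,130)–(256,234), and its predicted middle (254.6,182.3) matches. I descend and grip.

move_arm --deltas '[{"dp": [0.045,0,0.001],"turn": [0,0,0]},{"dp": [0.09,0,0.001],"turn": [0,0,0]},{"dp": [0.125,0,0.001],"turn": [0,0,0]},{"dp": [0.147,0,0.001],"turn": [0,0,0]},{"dp": [0.147,0,0.001],"turn": [0,0,0]}]'

```text
time: 2.3
tool_pos: [0.5689, -0.0261, 0.1104]
tool_rot: [3.104, 1.567, -1.378]
contact_force: [2.3, -9.7, 0.0]
opening: 0.0359
```

move_arm --deltas '[{"dp": [0,0,0],"turn": [0,0,0]},{"dp": [0,0,0],"turn": [0,0,0]},{"dp": [0,0,0],"turn": [0,0,0]},{"dp": [0,0,0],"turn": [0,0,0]},{"dp": [0,0,0],"turn": [0,0,0]}]' --hand 0 --squeeze 25

```text
time: 2.8
tool_pos: [0.5697, -0.029, 0.113]
tool_rot: [-3.027, 1.562, -1.226]
contact_force: [-0.2, -22.0, 2.5]
opening: 0.0092
```

```bash
python3 - <<'E'
from h import *
from cell import robot
st=robot.observe();log(st);print(st['time'],st['tool_pos'],st['opening'],st['qpos'],st['contact_force'])
R0=Rt(st['tool_rot']);h0=st['tool_pos']-R0[:,0]*-0 + R0[:,0]*-.0188
print("bar",h0)
# rel hinge
f=-(h0-hinge)@u; z=h0[2]-.06; print(f,z,np.hypot(f,z),np.degrees(np.arctan2(z,f)))
rad=.2495;a0=np.arctan2(z,f);r0=np.hypot(f,z)
for i,t in enumerate(np.linspace(0,1.83,25)):
    a=a0+t; r=r0+(rad-r0)*min(1,t/.3)
    df=r*np.cos(a)-f; dz=r*np.sin(a)-z
    w=-u*df+np.array([0,0,dz]); print(i,round(t,3),(R0.T@w).round(4))
E
```

```text
2.8 [ 0.56969224 -0.02904828  0.11301511] 0.009177096122071841 [-0.18091817  0.5326625   1.55460443 -0.00894528  1.04983893 -1.97816006] [ -0.23375025 -22.02211712   2.46837363]
bar [ 0.5696352  -0.02888956  0.13181435]
0.24132098245213257 0.07181434961115307 0.2517798986848144 16.57240000360292
0 0.0 [0. 0. 0.]
1 0.076 [-0.018  -0.      0.0066]
2 0.152 [-0.0355 -0.      0.0144]
3 0.229 [-0.0522 -0.0001  0.0236]
4 0.305 [-0.0682 -0.0001  0.034 ]
5 0.381 [-0.0836 -0.0001  0.0451]
6 0.458 [-0.0982 -0.0001  0.0573]
7 0.534 [-1.117e-01 -1.000e-04  7.070e-02]
8 0.61 [-0.1243 -0.0002  0.085 ]
9 0.686 [-0.1357 -0.0002  0.1002]
10 0.762 [-0.1459 -0.0002  0.1163]
11 0.839 [-0.1548 -0.0002  0.133 ]
12 0.915 [-0.1625 -0.0002  0.1505]
13 0.991 [-0.1688 -0.0002  0.1684]
14 1.068 [-0.1737 -0.0002  0.1868]
15 1.144 [-1.772e-01 -2.000e-04  2.055e-01]
16 1.22 [-0.1792 -0.0003  0.2244]
17 1.296 [-0.1798 -0.0003  0.2434]
18 1.372 [-0.179  -0.0003  0.2624]
19 1.449 [-0.1767 -0.0003  0.2813]
20 1.525 [-0.173  -0.0003  0.2999]
21 1.601 [-1.679e-01 -3.000e-04  3.182e-01]
22 1.678 [-1.614e-01 -3.000e-04  3.361e-01]
23 1.754 [-1.535e-01 -3.000e-04  3.534e-01]
24 1.83 [-1.444e-01 -3.000e-04  3.701e-01]
```

move_arm --deltas '[{"dp": [0,0,-0.0015],"turn": [0,0,0]},{"dp": [-0.009,0,0.001],"turn": [0,0,0]},{"dp": [-0.018,0,0.004],"turn": [0,0,0]},{"dp": [-0.0265,0,0.0075],"turn": [0,0,0]},{"dp": [-0.0355,0,0.0115],"turn": [0,0,0]},{"dp": [-0.0355,0,0.0115],"turn": [0,0,0]}]'

```text
time: 3.4
tool_pos: [0.5665, -0.0156, 0.1495]
tool_rot: [-2.924, 1.565, -1.122]
contact_force: [-2.5, -13.3, 6.3]
opening: 0.0088
```

```bash
cat > arc.py <<'E'
from h import *
from cell import robot
import sys
st=robot.observe();log(st);print(st['time'],st['tool_pos'],st['opening'],st['qpos'].round(3),st['contact_force'])
R0=Rt(st['tool_rot']);h0=st['tool_pos']-.0188*R0[:,0]
f=-(h0-hinge)@u; z=h0[2]-.06;a0=np.arctan2(z,f);r0=np.hypot(f,z)
F=st['contact_force'];ff=-F@u;fz=F[2]
print("f,z",f,z,"r",r0,"ang",np.degrees(a0),"hood~",a0-np.arctan2(68,240),"Frad",ff*np.cos(a0)+fz*np.sin(a0),"Ftan",-ff*np.sin(a0)+fz*np.cos(a0))
rad=.2495 if len(sys.argv)<2 else float(sys.argv[1])
for i in range(1,16):
    t=.08*i;a=a0+t;r=r0+(rad-r0)*min(1,t/.25)
    print(round(t,2),round(a-np.arctan2(68,240),3),(R0.T@(-u*(r*np.cos(a)-f)+np.array([0,0,r*np.sin(a)-z]))).round(4))
E
python3 arc.py
```

```text
3.4 [ 0.56654015 -0.01558711  0.14947287] 0.00878632214154863 [-0.16   0.486  1.522 -0.006  1.13  -1.959] [ -2.52136112 -13.27533219   6.34584492]
f,z 0.22755009277004257 0.1082725077814467 r 0.251995993343026 ang 25.445961983900624 hood~ 0.16801879856093777 Frad 13.876147872038937 Ftan 0.425058782660936
0.08 0.248 [-0.0175 -0.      0.01  ]
0.16 0.328 [-0.0341 -0.0001  0.0213]
0.24 0.408 [-0.0497 -0.0001  0.0338]
0.32 0.488 [-0.0646 -0.0001  0.047 ]
0.4 0.568 [-0.0786 -0.0001  0.0613]
0.48 0.648 [-0.0913 -0.0001  0.0767]
0.56 0.728 [-0.1028 -0.0002  0.093 ]
0.64 0.808 [-0.1129 -0.0002  0.1102]
0.72 0.888 [-0.1217 -0.0002  0.1281]
0.8 0.968 [-0.1289 -0.0002  0.1467]
0.88 1.048 [-0.1347 -0.0002  0.1658]
0.96 1.128 [-0.1389 -0.0003  0.1853]
1.04 1.208 [-0.1415 -0.0003  0.2051]
1.12 1.288 [-0.1426 -0.0003  0.225 ]
1.2 1.368 [-0.142  -0.0003  0.245 ]
```

```bash
python3 arc.py 0.254 | head -12
```

```text
3.4 [ 0.56654015 -0.01558711  0.14947287] 0.00878632214154863 [-0.16   0.486  1.522 -0.006  1.13  -1.959] [ -2.52136112 -13.27533219   6.34584492]
f,z 0.22755009277004257 0.1082725077814467 r 0.251995993343026 ang 25.445961983900624 hood~ 0.16801879856093777 Frad 13.876147872038937 Ftan 0.425058782660936
0.08 0.248 [-0.0182 -0.      0.0087]
0.16 0.328 [-0.0357 -0.0001  0.0189]
0.24 0.408 [-0.0524 -0.0001  0.0305]
0.32 0.488 [-0.0677 -0.0001  0.0438]
0.4 0.568 [-0.0819 -0.0001  0.0583]
0.48 0.648 [-0.0949 -0.0002  0.0739]
0.56 0.728 [-0.1066 -0.0002  0.0905]
0.64 0.808 [-0.1169 -0.0002  0.108 ]
0.72 0.888 [-0.1258 -0.0002  0.1263]
0.8 0.968 [-0.1332 -0.0002  0.1452]
```

move_arm --deltas '[{"dp": [-0.018,0,0.008],"turn": [0,0,0]},{"dp": [-0.0357,0,0.0185],"turn": [0,0,0]},{"dp": [-0.0524,0,0.0305],"turn": [0,0,0]},{"dp": [-0.0677,0,0.0438],"turn": [0,0,0]},{"dp": [-0.0819,0,0.0583],"turn": [0,0,0]},{"dp": [-0.0949,0,0.0739],"turn": [0,0,0]},{"dp": [-0.0949,0,0.0739],"turn": [0,0,0]}]'

```text
time: 4.1
tool_pos: [0.5492, 0.0594, 0.2451]
tool_rot: [-2.299, 1.567, -0.496]
contact_force: [-2.8, -7.0, 9.4]
opening: 0.009
```

```bash
python3 arc.py 0.254
```

```text
4.1 [0.54915026 0.0593922  0.24506796] 0.008967782672793802 [-0.03   0.377  1.42  -0.002  1.341 -1.832] [-2.81564738 -6.97083137  9.35511848]
f,z 0.15064659668868313 0.20386780263316 r 0.2534886152164547 ang 53.53772745652823 hood~ 0.6583125987563505 Frad 11.17442158241189 Ftan 0.6194050003813061
0.08 0.738 [-0.0116 -0.0001  0.0167]
0.16 0.818 [-0.0218 -0.0001  0.0342]
0.24 0.898 [-0.0306 -0.0002  0.0525]
0.32 0.978 [-0.0377 -0.0002  0.0715]
0.4 1.058 [-0.0433 -0.0003  0.091 ]
0.48 1.138 [-0.0473 -0.0003  0.111 ]
0.56 1.218 [-0.0497 -0.0004  0.1311]
0.64 1.298 [-0.0505 -0.0004  0.1514]
0.72 1.378 [-0.0497 -0.0004  0.1717]
0.8 1.458 [-0.0473 -0.0004  0.1919]
0.88 1.538 [-0.0432 -0.0005  0.2118]
0.96 1.618 [-0.0376 -0.0005  0.2313]
1.04 1.698 [-0.0304 -0.0005  0.2503]
1.12 1.778 [-0.0217 -0.0005  0.2687]
1.2 1.858 [-0.0116 -0.0005  0.2863]
```

move_arm --deltas '[{"dp": [-0.012,0,0.0165],"turn": [0,0,0]},{"dp": [-0.0223,0,0.034],"turn": [0,0,0]},{"dp": [-0.0312,0,0.0523],"turn": [0,0,0]},{"dp": [-0.0384,0,0.0713],"turn": [0,0,0]},{"dp": [-0.044,0,0.091],"turn": [0,0,0]},{"dp": [-0.048,0,0.111],"turn": [0,0,0]},{"dp": [-0.0504,0,0.1311],"turn": [0,0,0]},{"dp": [-0.0512,0,0.1514],"turn": [0,0,0]},{"dp": [-0.0504,0,0.1717],"turn": [0,0,0]},{"dp": [-0.048,0,0.1919],"turn": [0,0,0]}]'

```text
time: 5.1
tool_pos: [0.5059, 0.2464, 0.2907]
tool_rot: [-1.765, 1.568, 0.036]
contact_force: [5.5, -2.5, -2.0]
opening: 0.0091
```

```bash
python3 arc.py 0.254 | head -12
```

```text
5.1 [0.50588098 0.24636978 0.290678  ] 0.009095138648510727 [ 3.170e-01  3.720e-01  1.303e+00 -1.000e-03  1.464e+00 -1.484e+00] [ 5.51022031 -2.49743106 -1.99076431]
f,z -0.04122242650975803 0.2494779201600052 r 0.25286067526350225 ang 99.38247937061809 hood~ 1.458454464417191 Frad -2.5657460577179205 Ftan -3.3164225100455362
0.08 1.538 [0.0037 0.     0.0199]
0.16 1.618 [0.009  0.     0.0395]
0.24 1.698 [0.0159 0.     0.0586]
0.32 1.778 [0.0246 0.0001 0.0769]
0.4 1.858 [0.0347 0.0001 0.0945]
0.48 1.938 [4.630e-02 1.000e-04 1.113e-01]
0.56 2.018 [0.0591 0.0002 0.127 ]
0.64 2.098 [0.0731 0.0002 0.1417]
0.72 2.178 [0.0883 0.0002 0.1552]
0.8 2.258 [0.1045 0.0003 0.1674]
```

move_arm --deltas '[{"dp": [0.004,0,0.0199],"turn": [0,0,0]},{"dp": [0.0095,0,0.0395],"turn": [0,0,0]},{"dp": [0.0166,0,0.0583],"turn": [0,0,0]},{"dp": [0.0256,0,0.0765],"turn": [0,0,0]},{"dp": [0.0285,0,0.082],"turn": [0,0,0]},{"dp": [0.0285,0,0.082],"turn": [0,0,0]}]'

```text
time: 5.7
tool_pos: [0.4869, 0.3272, 0.2609]
tool_rot: [-0.899, 1.569, 0.904]
contact_force: [4.1, 3.5, -2.8]
opening: 0.009
```

```bash
python3 arc.py 0.253 | head -5
```

```text
5.7 [0.4868967  0.32718879 0.26093572] 0.008972861257257388 [ 4.610e-01  4.340e-01  1.289e+00  1.000e-03  1.417e+00 -1.343e+00] [ 4.10459427  3.45842812 -2.78484669]
f,z -0.12420116580562408 0.2197356705403834 r 0.2524077940462775 ang 119.47643112577924 hood~ 1.8091600822816467 Frad -1.2292030508704648 Ftan 3.4848083046874327
0.08 1.889 [ 0.0105 -0.      0.0173]
0.16 1.969 [ 0.0223 -0.      0.0336]
0.24 2.049 [ 0.0355 -0.      0.049 ]
```

move_arm --deltas '[{"dp": [0.0025,0,0.0045],"turn": [0,0,0]},{"dp": [0.004,0,0.007],"turn": [0,0,0]},{"dp": [0.004,0,0.007],"turn": [0,0,0]}]'

```text
time: 6.0
tool_pos: [0.4869, 0.3278, 0.2604]
tool_rot: [-2.733, 1.561, -0.934]
contact_force: [3.2, -20.1, 14.9]
opening: 0.0088
```

```bash
python3 arc.py 0.253 | head -5
```

```text
6.0 [0.48693295 0.32777607 0.26041484] 0.008772727857422835 [ 0.467  0.436  1.287 -0.009  1.418 -1.331] [  3.16613208 -20.0928997   14.85266519]
f,z -0.12495311202788519 0.21921400618695808 r 0.2523253073197156 ang 119.68336280330827 hood~ 1.8127717213812033 Frad 2.8589123164858687 Ftan -24.97728655629924
0.08 1.893 [0.0104 0.0001 0.0173]
0.16 1.973 [0.0221 0.0001 0.0338]
0.24 2.053 [0.0351 0.0002 0.0493]
```

move_arm --deltas '[{"dp": [0,0,0],"turn": [0,0,0]},{"dp": [0,0,0],"turn": [0,0,0]},{"dp": [0,0,0],"turn": [0,0,0]},{"dp": [-0.03,0,0],"turn": [0,0,0]},{"dp": [-0.06,0,0],"turn": [0,0,0]},{"dp": [-0.09,0,0],"turn": [0,0,0]}]' --hand 0.04

```text
time: 6.6
tool_pos: [0.4845, 0.3327, 0.3481]
tool_rot: [1.328, 1.569, 3.13]
contact_force: [0.6, -0.6, 0.4]
opening: 0.0401
```

```bash
python3 - <<'E'
from h import *
from cell import robot
st=robot.observe();log(st);print(st['time'],st['tool_pos'],st['opening'],st['qpos'],st['contact_force'])
for n in ["top","scene"]:
    ci=robot.camera_info(n); p,d=robot.read_camera(n)
    pickle.dump((p,d,ci),open(f"pics/{n}1.pkl","wb"))
    a=p[90:300,90:360] if n=="top" else p[130:384,180:450]
    cv2.imwrite(f"pics/{n}1.png",cv2.resize(a,None,fx=2.3,fy=2.3,interpolation=cv2.INTER_CUBIC)[:,:,::-1])
E
cat log.txt
```

```text
6.6 [0.48446954 0.33274535 0.34808777] 0.04006970473438714 [ 4.71011313e-01  4.09121444e-01  1.09513032e+00  8.39229117e-04
  1.63894004e+00 -1.33100404e+00] [ 0.56285629 -0.57717922  0.42834594]
[[1.161008446232412, 0.3425797764906212, 1.5247885287110208, 9.886207006767142e-06, 1.275413841600482, -0.1460019152803436], [0.13674074136208872, 0.5065634078941843, 0.22619890531713868], [2.9876424651104756, 1.569606795994809, -1.9885353641136103]]
[[0.15645993265084263, 0.1815967744786391, 1.6533701139272785, 0.0002574809688144786, 1.3065676232050438, -1.6443481673160156], [0.42836659865054644, 0.1449993066933665, 0.258691598085043], [-0.30331370614458975, 1.5705410700131557, 1.4974271560770256]]
[[-0.18526249001467132, 0.40887994294895375, 1.3372525107019568, -0.0012344828695522857, 1.3957252931913653, -1.9814308191847252], [0.5711423861088875, -0.029701944345296053, 0.2572873656868979], [2.5161334616139164, 1.5695521726583332, -1.9706683353805399]]
[[-0.18091816967646424, 0.5326625040807932, 1.5546044321502002, -0.00894528000311836, 1.0498389343498173, -1.9781600609636978], [0.569692244
[... 1197 characters left out ...]
08609918, 0.0009584609921623928, 1.4173888599178115, -1.3425444649950469], [0.48689669853646794, 0.3271887914233324, 0.26093571628985784], [-0.898622107985997, 1.5685902063669301, 0.9043273912784472]]
[[0.46701685165769824, 0.4357027265049817, 1.286780529677228, -0.009393781930542645, 1.4175207369380611, -1.3309585613161865], [0.486932951262257, 0.3277760670265707, 0.2604148402531184], [-2.733007007610821, 1.561376608185299, -0.9336047523693718]]
[[0.471011313471099, 0.40912144396234984, 1.0951303162799841, 0.000839229116625092, 1.6389400354833203, -1.3310040360625184], [0.4844695405585215, 0.3327453458010536, 0.34808776699735233], [1.3282036096572258, 1.568991230795893, 3.1302754336632588]]
```

View pics/top1.png

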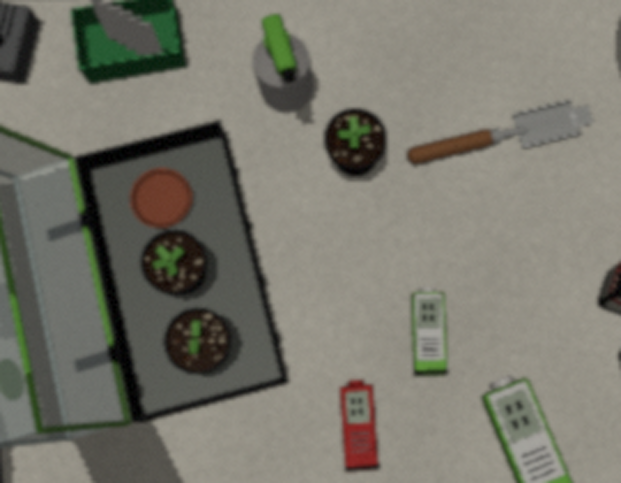

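View pics/scene1.png

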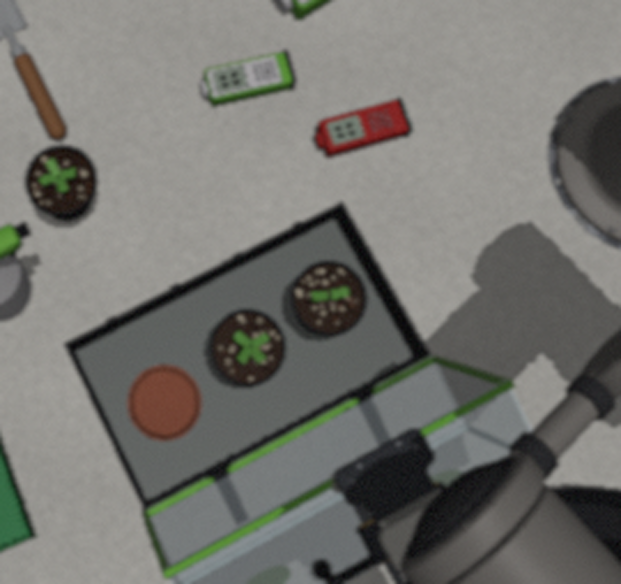

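```bash
python3 - <<'E'
from h import *
from scipy.optimize import least_squares
np.set_printoptions(precision=4,suppress=True)
L=[eval(l) for l in open('log.txt')];L=[L[i] for i in (0,1,2,3,6,7,8,10)]
def f(x):
    a1,dz,a2,a3,e,lat=x;o=[]
    for q,p,_ in L:
        r=a1+a2*np.sin(q[1])+a3*np.sin(q[1]+q[2])+e*np.cos(q[1]+q[2])
        z=dz+a2*np.cos(q[1])+a3*np.cos(q[1]+q[2])-e*np.sin(q[1]+q[2])
        c,s=np.cos(q[0]),np.sin(q[0]);o+=[p[0]-(c*r-s*lat),p[1]-(s*r+c*lat),p[2]-z]
    return np.array(o)
s=least_squares(f,[0,0,.4,.4,0,.076]);print(s.x,np.abs(s.fun).max())
# saucer & logger
for n in ("top1","scene1"):
    p,d,ci=load(n);hsv=cv2.cvtColor(p,cv2.COLOR_RGB2HSV)
    m=(((hsv[...,0]<12)|(hsv[...,0]>170))&(hsv[...,1]>100)&(hsv[...,2]>60)).astype(np.uint8)
    cs,_=cv2.findContours(m,0,2)
    for c in cs:
        if 300<cv2.contourArea(c)<1200:
            e=cv2.fitEllipse(c)
            if e[1][1]/e[1][0]<1.25: print(n,"saucer",e,ray(ci,*e[0],.017))
    h=((hsv[...,1]>80)&(hsv[...,0]>35)&(hsv[...,0]<80)).astype(np.uint8)
    w=np.array([.443,-.2195,.03]);c=proj(ci,w).astype(int)
    print(n,c)
    b=p.astype(int);
    roi=np.zeros(m.shape,np.uint8);cv2.circle(roi,tuple(int(v) for v in c),24,1,-1)
    bg=np.median(b[roi>0],axis=0);print(bg)
    cv2.imwrite(f"pics/lg_{n}.png",cv2.resize(p[c[1]-35:c[1]+35,c[0]-35:c[0]+35],None,fx=8,fy=8,interpolation=cv2.INTER_CUBIC)[:,:,::-1]);print("crop org",c-35)
    gm=(h&roi);pts=np.argwhere(gm)[:,::-1];
    W=np.array([ray(ci,x,y,.03) for x,y in pts]);r=cv2.minAreaRect(W[:,:2].astype(np.float32)*1000);print(r,cv2.boxPoints(r))
E
```

```text
[-0.0004 -0.0994  0.5087  0.379   0.0446  0.076 ] 0.002069663118532135
top1 saucer ((159.70066833496094, 175.64186096191406), (24.858112335205078, 26.07761573791504), 74.14947509765625) [0.6411 0.1366 0.017 ]
top1 [276 234]
[144. 141. 131.]
crop org [241 199]
((399.4588317871094, -217.79798889160156), (40.08433532714844, 19.9686336517334), 83.68400573730469) [[ 387.3303 -236.6201]
 [ 407.1777 -238.8169]
 [ 411.5874 -198.9759]
 [ 391.74   -196.7791]]
scene1 saucer ((251.0705108642578, 304.6189270019531), (29.98362159729004, 30.994853973388672), 7.8421950340271) [0.643  0.1375 0.017 ]
scene1 [288 162]
[147. 146. 141.]
crop org [253 127]
((442.0836181640625, -200.93661499023438), (111.30204010009766, 42.79894256591797), 19.708637237548828) [[ 382.476  -199.5583]
 [ 396.9094 -239.8501]
 [ 501.6913 -202.3149]
 [ 487.2579 -162.0231]]
```

View pics/lg_top1.png

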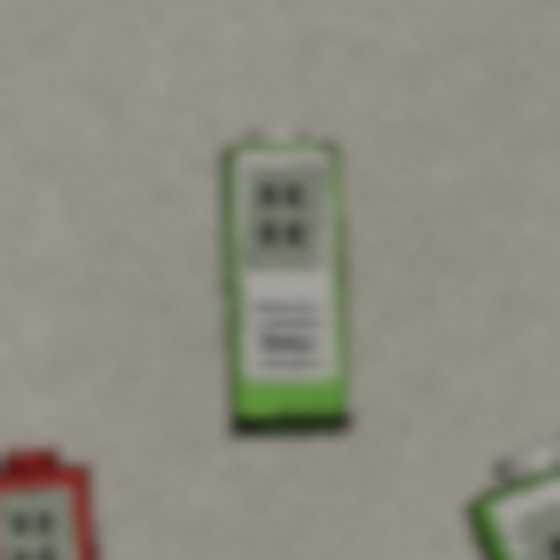

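View pics/lg_scene1.png

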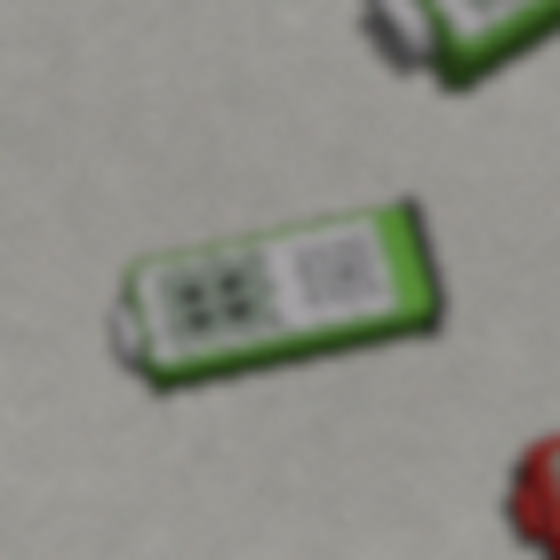

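```bash
python3 - <<'E'
from h import *
np.set_printoptions(precision=4,suppress=True)
p,d,S=load("scene1");p,d,T=load("top1")
c=lambda o,u,v:((u+.5)/8+o[0]-.5,(v+.5)/8+o[1]-.5)
for q in [(402,205),(436,305),(130,262),(152,368)]: print("scene",q,ray(S,*c((253,127),*q),.03))
for q in [(225,143),(340,143),(350,415),(236,418)]: print("top",q,ray(T,*c((241,199),*q),.03))
print(np.median(d[230:240,274:280]), proj(T,[.443,-.2195,.03]))
print("depth pt",rayd(T,277,235,d[235,277]))
E
```

```text
scene (402, 205) [ 0.3962 -0.2392  0.03  ]
scene (436, 305) [ 0.395  -0.1994  0.03  ]
scene (130, 262) [ 0.4964 -0.2417  0.03  ]
scene (152, 368) [ 0.499  -0.2009  0.03  ]
top (225, 143) [ 0.4985 -0.1988  0.03  ]
top (340, 143) [ 0.497  -0.2426  0.03  ]
top (350, 415) [ 0.3939 -0.2412  0.03  ]
top (236, 418) [ 0.3942 -0.1984  0.03  ]
1.3299943 [276.3273 234.3585]
depth pt [ 0.4407 -0.2213  0.0324]
```

```bash
cat > d.py <<'E'
from h import *
from cell import robot
import sys
np.set_printoptions(precision=4,suppress=True)
def tgt(p,tilt,head,zaz,g=True):
    "p grasp point; tilt deg from down, heading az deg, z az deg"
    t=np.radians(tilt);h=np.radians(head);x=[np.sin(t)*np.cos(h),np.sin(t)*np.sin(h),-np.cos(t)]
    R=Rxz(x,[np.cos(np.radians(zaz)),np.sin(np.radians(zaz)),0])
    return np.array(p)+(R[:,0]*.0188 if g else 0),R
st=robot.observe();log(st);print(round(st['time'],2),st['tool_pos'],"open",round(st['opening'],4),st['qpos'].round(3),"F",st['contact_force'].round(1))
for a in sys.argv[1:]:
    v=list(map(float,a.split(',')));print(a,*delta(st,*tgt(v[:3],*v[3:6])))
E
python3 d.py .50,-.12,.36,0,180,90
```

```text
6.7 [0.4858 0.3334 0.3518] open 0.04 [ 0.471  0.406  1.09   0.001  1.638 -1.331] F [0.5 0.6 0.5]
.50,-.12,.36,0,180,90 [ 0.0088  0.0902 -0.4446] [13.25  0.19  0.38]
```

move_arm --deltas '[{"dp": [0.0,0.01,-0.045],"turn": [2,0,0]},{"dp": [0.0,0.02,-0.09],"turn": [4,0,0]},{"dp": [0.0,0.03,-0.135],"turn": [6,0,0]},{"dp": [0.0,0.04,-0.18],"turn": [8,0,0]},{"dp": [0.0,0.05,-0.225],"turn": [10,0,0]},{"dp": [0.0,0.06,-0.27],"turn": [12,0,0]},{"dp": [0.0,0.07,-0.315],"turn": [13.2,0,0]},{"dp": [0.0,0.08,-0.36],"turn": [13.2,0,0]},{"dp": [0.005,0.086,-0.405],"turn": [13.2,0,0]},{"dp": [0.0088,0.09,-0.445],"turn": [13.2,0,0]}]' --hand 0.064 --squeeze 20

```text
time: 7.7
tool_pos: [0.4986, -0.123, 0.3376]
tool_rot: [0.811, 1.569, 2.382]
contact_force: [0.4, -0.3, 0.6]
opening: 0.0639
```

```bash
python3 d.py .51,-.22,.12,40,180,90
```

```text
7.7 [ 0.4986 -0.123   0.3376] open 0.0639 [-0.392  0.26   1.337  0.001  1.546 -1.962] F [ 0.4 -0.3  0.6]
.51,-.22,.12,40,180,90 [ 0.2319  0.0004 -0.0973] [ 0.01  0.07 39.93]
```

move_arm --deltas '[{"dp": [0.02,0,-0.02],"turn": [0,0,8]},{"dp": [0.05,0,-0.04],"turn": [0,0,16]},{"dp": [0.08,0,-0.06],"turn": [0,0,24]},{"dp": [0.115,0,-0.08],"turn": [0,0,32]},{"dp": [0.15,0,-0.097],"turn": [0,0,40]},{"dp": [0.185,0,-0.097],"turn": [0,0,40]},{"dp": [0.22,0,-0.097],"turn": [0,0,40]},{"dp": [0.232,0,-0.097],"turn": [0,0,40]},{"dp": [0.232,0,-0.097],"turn": [0,0,40]}]'

```text
time: 8.6
tool_pos: [0.4982, -0.2177, 0.1051]
tool_rot: [1.567, 0.869, 3.139]
contact_force: [0.3, 0.4, 1.1]
opening: 0.0638
```

```bash
python3 d.py .455,-.22,.024,40,180,90; python3 - <<'E'
from h import *
from cell import robot
ci=robot.camera_info("wrist");p,d=robot.read_camera("wrist");pickle.dump((p,d,ci),open("pics/w2.pkl","wb"));cv2.imwrite("pics/w2.png",p[:,:,::-1])
for X in ([.443,-.22,.03],[.498,-.22,.03],[.39,-.22,.03]): print(proj(ci,X))
E
```

```text
8.6 [ 0.4982 -0.2177  0.1051] open 0.0638 [-0.405  0.908  1.051 -0.265  1.835 -1.959] F [0.3 0.4 1.1]
.455,-.22,.024,40,180,90 [ 0.1086 -0.0195 -0.0025] [ 0.1   0.09 -0.24]
[249.74577849 199.93560341]
[249.42170089 259.4759891 ]
[250.0106293  151.27651692]
```

View pics/w2.png

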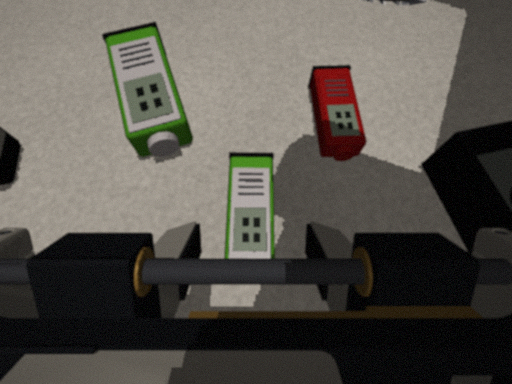

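The logger's foot end shows at (251,154), against a prediction of (250,151), and it is centred between the fingers. I approach and grip.

move_arm --deltas '[{"dp": [0.02,-0.0195,-0.0025],"turn": [0,0,0]},{"dp": [0.05,-0.0195,-0.0025],"turn": [0,0,0]},{"dp": [0.08,-0.0195,-0.0025],"turn": [0,0,0]},{"dp": [0.1,-0.0195,-0.0025],"turn": [0,0,0]},{"dp": [0.109,-0.0195,-0.0025],"turn": [0,0,0]},{"dp": [0.109,-0.0195,-0.0025],"turn": [0,0,0]}]'

```text
time: 9.25
tool_pos: [0.4444, -0.2213, 0.0121]
tool_rot: [1.572, 0.874, -3.141]
contact_force: [0.8, 0.8, -0.1]
opening: 0.0643
```

move_arm --deltas '[{"dp": [0,0,0],"turn": [0,0,0]},{"dp": [0,0,0],"turn": [0,0,0]},{"dp": [0,0,0],"turn": [0,0,0]},{"dp": [0,0,0],"turn": [0,0,0]},{"dp": [0,0,0],"turn": [0,0,0]}]' --hand 0.02 --squeeze 25

```text
time: 9.75
tool_pos: [0.4449, -0.2211, 0.0115]
tool_rot: [1.572, 0.874, -3.141]
contact_force: [2.7, 0.9, 5.2]
opening: 0.0433
```

```bash
python3 d.py .455,-.22,.15,0,180,90
```

```text
9.75 [ 0.4449 -0.2211  0.0115] open 0.0433 [-0.44   0.937  1.286 -0.277  1.566 -1.916] F [2.7 0.9 5.2]
.455,-.22,.15,0,180,90 [-0.0984  0.069   0.0011] [ -0.01  -0.03 -39.9 ]
```

move_arm --deltas '[{"dp": [-0.015,0.013,0],"turn": [0,0,0]},{"dp": [-0.038,0.032,0],"turn": [0,0,0]},{"dp": [-0.07,0.055,0],"turn": [0,0,0]},{"dp": [-0.09,0.069,0.001],"turn": [0,0,-5]},{"dp": [-0.11,0.069,0.001],"turn": [0,0,-11]},{"dp": [-0.115,0.075,0.001],"turn": [0,0,-18]},{"dp": [-0.12,0.08,0.001],"turn": [0,0,-25]},{"dp": [-0.125,0.085,0.001],"turn": [0,0,-32]},{"dp": [-0.125,0.085,0.001],"turn": [0,0,-40]},{"dp": [-0.125,0.085,0.001],"turn": [0,0,-40]}]'

```text
time: 10.75
tool_pos: [0.456, -0.2192, 0.1624]
tool_rot: [-0.901, 1.57, 0.668]
contact_force: [-1.3, 0.7, -1.5]
opening: 0.0436
```

```bash
python3 d.py; python3 - <<'E'
from h import *
from cell import robot
p,d=robot.read_camera("scene");cv2.imwrite("pics/s3.png",cv2.resize(p[60:280,170:430],None,fx=2.5,fy=2.5)[:,:,::-1])
E
```

```text
10.75 [ 0.456  -0.2192  0.1624] open 0.0436 [-0.6    0.37   1.673  0.001  1.098 -2.17 ] F [-1.3  0.7 -1.5]
```

View pics/s3.png

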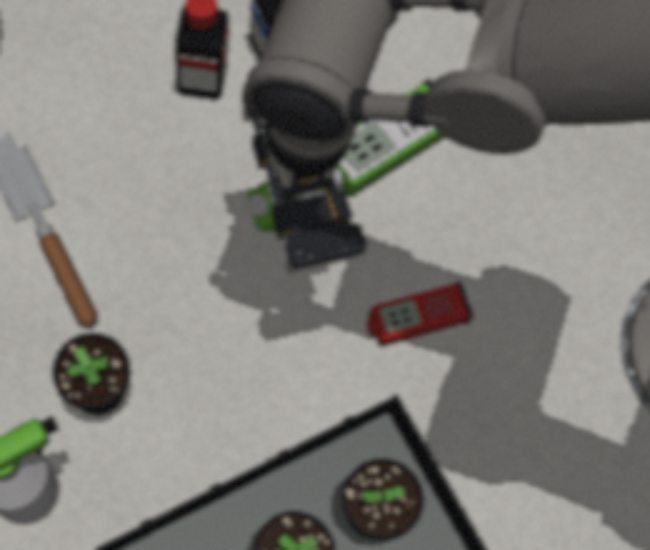

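move_arm --deltas '[{"dp": [-0.01,-0.01,0.005],"turn": [8.5,0,0]},{"dp": [-0.02,-0.02,0.01],"turn": [17,0,0]},{"dp": [-0.02,-0.03,0.015],"turn": [25.5,0,0]},{"dp": [-0.02,-0.044,0.02],"turn": [34,0,0]},{"dp": [-0.02,-0.044,0.02],"turn": [42.5,0,0]},{"dp": [-0.02,-0.044,0.02],"turn": [51,0,0]},{"dp": [-0.02,-0.044,0.02],"turn": [59.5,0,0]},{"dp": [-0.02,-0.044,0.02],"turn": [68,0,0]},{"dp": [-0.02,-0.044,0.02],"turn": [76.5,0,0]},{"dp": [-0.02,-0.044,0.02],"turn": [85,0,0]}]'

```text
time: 11.8
tool_pos: [0.504, -0.2, 0.1811]
tool_rot: [3.014, 1.568, 3.096]
contact_force: [-0.9, 0.3, -1.8]
opening: 0.0441
```

move_arm --deltas '[{"dp": [0,0,0],"turn": [8.5,0,0]},{"dp": [0,0,0],"turn": [17,0,0]},{"dp": [0,0,0],"turn": [25.5,0,0]},{"dp": [0,0,0],"turn": [34,0,0]},{"dp": [0,0,0],"turn": [42.5,0,0]},{"dp": [0,0,0],"turn": [51,0,0]},{"dp": [0,0,0],"turn": [59.5,0,0]},{"dp": [0,0,0],"turn": [68,0,0]},{"dp": [0,0,0],"turn": [76.5,0,0]},{"dp": [0,0,0],"turn": [85,0,0]}]'

```text
time: 12.8
tool_pos: [0.5039, -0.2, 0.181]
tool_rot: [-1.783, 1.567, 3.098]
contact_force: [-0.5, 0.9, -1.1]
opening: 0.0437
```

```bash
python3 d.py .5,-.2,.18,0,180,-90 .5,-.2,.18,50,180,-90
```

```text
12.8 [ 0.5039 -0.2     0.181 ] open 0.0437 [-0.518  0.415  1.545 -0.002  1.185  0.884] F [-0.5  0.9 -1.1]
.5,-.2,.18,0,180,-90 [ 0.0198 -0.0038 -0.0007] [ 9.68 -0.02  0.19]
.5,-.2,.18,50,180,-90 [ 0.0132 -0.018  -0.0031] [  9.07   4.2  -49.69]
```

move_arm --deltas '[{"dp": [0,0,0],"turn": [1.5,0.7,-8.2]},{"dp": [0,0,0],"turn": [3,1.4,-16.4]},{"dp": [0.002,-0.004,0],"turn": [4.5,2.1,-24.7]},{"dp": [0.006,-0.009,-0.001],"turn": [6,2.8,-32.9]},{"dp": [0.01,-0.013,-0.002],"turn": [7.5,3.5,-41.2]},{"dp": [0.013,-0.018,-0.003],"turn": [9.07,4.2,-49.69]},{"dp": [0.013,-0.018,-0.003],"turn": [9.07,4.2,-49.69]},{"dp": [0.013,-0.018,-0.003],"turn": [9.07,4.2,-49.69]}]'

```text
time: 13.6
tool_pos: [0.4858, -0.2, 0.1667]
tool_rot: [-1.571, 0.702, -3.135]
contact_force: [-0.4, -1.0, -1.2]
opening: 0.0436
```

```bash
python3 d.py .5,-.2,.11,50,180,-90 .5,-.2,.072,50,180,-90; python3 - <<'E'
from h import *
from cell import robot
for n,s in (("scene",(slice(60,280),slice(170,430))),("top",(slice(130,320),slice(200,400)))):
    ci=robot.camera_info(n);p,d=robot.read_camera(n);cv2.imwrite(f"pics/{n}4.png",cv2.resize(p[s],None,fx=2.6,fy=2.6)[:,:,::-1]);pickle.dump((p,d,ci),open(f"pics/{n}4.pkl","wb"))
E
```

```text
13.6 [ 0.4858 -0.2     0.1667] open 0.0436 [-0.367  0.92   0.953 -0.325  2.079  1.161] F [-0.4 -1.  -1.2]
.5,-.2,.11,50,180,-90 [0.0445 0.0524 0.    ] [ 0.24  0.27 -0.19]
.5,-.2,.072,50,180,-90 [0.069  0.0814 0.    ] [ 0.24  0.27 -0.19]
```

View pics/scene4.png

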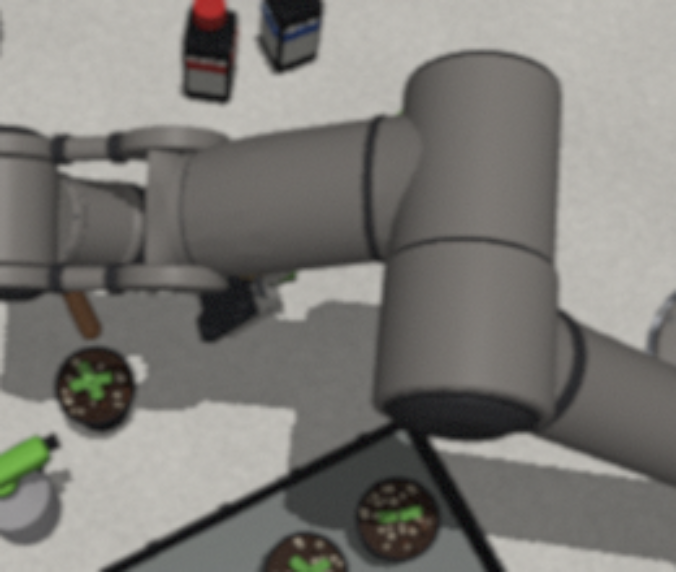

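View pics/top4.png

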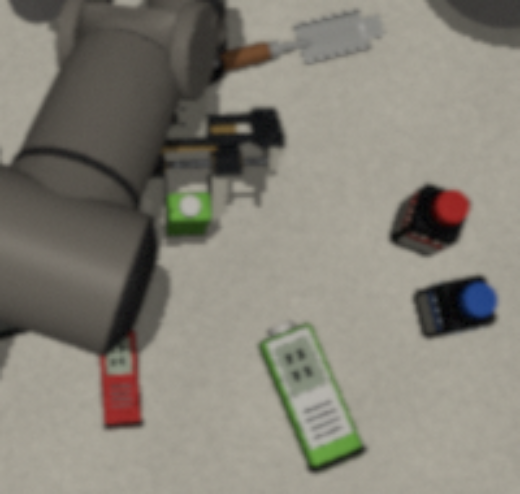

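move_arm --deltas '[{"dp": [0.013,0.015,0],"turn": [0.1,0.1,0]},{"dp": [0.028,0.033,0],"turn": [0.24,0.27,-0.19]},{"dp": [0.042,0.05,0],"turn": [0.24,0.27,-0.19]},{"dp": [0.052,0.061,0],"turn": [0.24,0.27,-0.19]},{"dp": [0.058,0.0683,0],"turn": [0.24,0.27,-0.19]},{"dp": [0.062,0.073,0],"turn": [0.24,0.27,-0.19]},{"dp": [0.064,0.0754,0],"turn": [0.24,0.27,-0.19]},{"dp": [0.064,0.0754,0],"turn": [0.24,0.27,-0.19]}]'

```text
time: 14.5
tool_pos: [0.4849, -0.2003, 0.0696]
tool_rot: [-1.57, 0.699, 3.141]
contact_force: [-0.1, 0.3, -1.7]
opening: 0.0436
```

```bash
python3 d.py .5,-.2,.072,50,180,-90;python3 d.py|tail -1
```

```text
14.5 [ 0.4849 -0.2003  0.0696] open 0.0436 [-0.37   1.026  1.008 -0.3    1.93   1.219] F [-0.1  0.3 -1.7]
.5,-.2,.072,50,180,-90 [ 0.0057  0.0078 -0.0003] [-0.06 -0.03 -0.04]
14.5 [ 0.4849 -0.2003  0.0696] open 0.0436 [-0.37   1.026  1.008 -0.3    1.93   1.219] F [-0.1  0.3 -1.7]
```

move_arm --deltas '[{"dp": [0.003,0.0035,0],"turn": [0,0,0]},{"dp": [0.0052,0.0061,0],"turn": [0,0,0]},{"dp": [0.0065,0.0076,0],"turn": [0,0,0]},{"dp": [0.0072,0.0084,0],"turn": [0,0,0]}]'

```text
time: 14.9
tool_pos: [0.4846, -0.2002, 0.0579]
tool_rot: [-1.571, 0.698, 3.141]
contact_force: [-0.0, -0.5, -2.1]
opening: 0.0439
```

```bash
python3 d.py
```

```text
14.9 [ 0.4846 -0.2002  0.0579] open 0.0439 [-0.37   1.04   1.012 -0.298  1.914  1.225] F [-0.  -0.5 -2.1]
```

Grip height is now 0.070. I keep lowering in millimetre steps until it touches.

move_arm --deltas '[{"dp": [0.0008,0.0009,0],"turn": [0,0,0]},{"dp": [0.0013,0.0015,0],"turn": [0,0,0]},{"dp": [0.0013,0.0015,0],"turn": [0,0,0]}]'

```text
time: 15.2
tool_pos: [0.4846, -0.2002, 0.0562]
tool_rot: [-1.57, 0.698, 3.141]
contact_force: [0.4, 0.6, -1.4]
opening: 0.0437
```

```bash
python3 d.py
```

```text
15.2 [ 0.4846 -0.2002  0.0562] open 0.0437 [-0.37   1.042  1.012 -0.298  1.911  1.226] F [ 0.4  0.6 -1.4]
```

move_arm --deltas '[{"dp": [0.0007,0.0008,0],"turn": [0,0,0]},{"dp": [0.0013,0.0015,0],"turn": [0,0,0]},{"dp": [0.0013,0.0015,0],"turn": [0,0,0]}]'

```text
time: 15.5
tool_pos: [0.4848, -0.2003, 0.0555]
tool_rot: [-1.57, 0.698, 3.141]
contact_force: [0.6, -0.9, 4.5]
opening: 0.0439
```

```bash
python3 d.py
```

```text
15.5 [ 0.4848 -0.2003  0.0555] open 0.0439 [-0.37   1.043  1.012 -0.298  1.91   1.226] F [ 0.6 -0.9  4.5]
```

move_arm --deltas '[{"dp": [0,0,0],"turn": [0,0,0]},{"dp": [0,0,0],"turn": [0,0,0]},{"dp": [0,0,0],"turn": [0,0,0]},{"dp": [0,0,0],"turn": [0,0,0]},{"dp": [-0.02,0,0],"turn": [0,0,0]},{"dp": [-0.05,0,0],"turn": [0,0,0]},{"dp": [-0.09,0,0],"turn": [0,0,0]},{"dp": [-0.13,0,0],"turn": [0,0,0]}]' --hand 0.07

```text
time: 16.3
tool_pos: [0.5833, -0.2004, 0.1378]
tool_rot: [-1.57, 0.698, 3.141]
contact_force: [1.8, -2.1, -0.7]
opening: 0.07
```

```bash
python3 d.py .50,-.2,.21,0,180,-90; python3 - <<'E'
from h import *
from cell import robot
for n in ("scene","top","wrist"):
    ci=robot.camera_info(n);p,d=robot.read_camera(n);pickle.dump((p,d,ci),open(f"pics/{n}5.pkl","wb"))
    if n!="wrist":
        c=proj(ci,[.49,-.2,.06]).astype(int);o=np.maximum(c-50,0);p=cv2.resize(p[o[1]:o[1]+100,o[0]:o[0]+100],None,fx=6,fy=6);print(n,o)
    cv2.imwrite(f"pics/{n}5.png",p[:,:,::-1])
E
```

```text
16.3 [ 0.5833 -0.2004  0.1378] open 0.07 [-0.328  1.195  0.429 -0.347  2.333  1.112] F [ 1.8 -2.1 -0.7]
.50,-.2,.21,0,180,-90 [ 0.0295 -0.0944 -0.0002] [-0.07 -0.01 50.  ]
scene [225 118]
top [219 167]
```

View pics/top5.png

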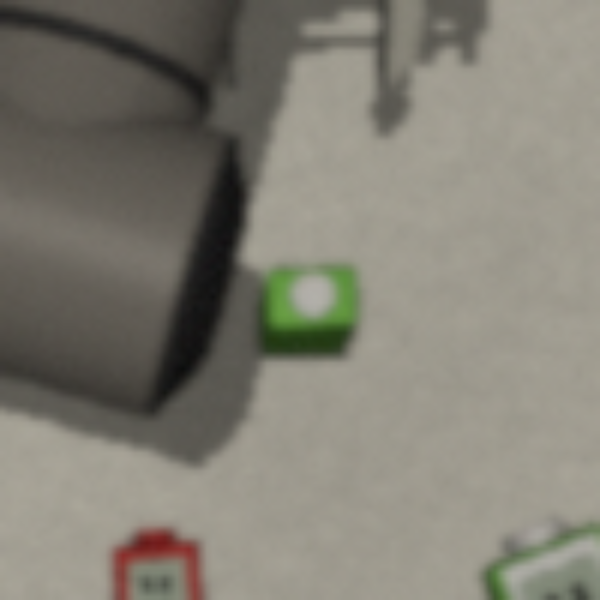

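View pics/wrist5.png

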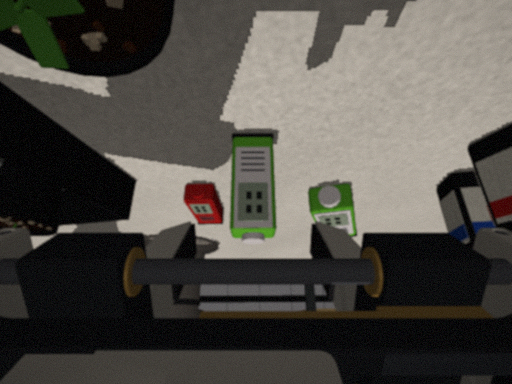

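```bash
python3 - <<'E'
from h import *
p,d,T=load("top5");hsv=cv2.cvtColor(p,cv2.COLOR_RGB2HSV)
roi=np.zeros(p.shape[:2],np.uint8);roi[205:232,259:282]=1
g=((hsv[...,1]>80)&(hsv[...,0]>35)&(hsv[...,0]<85)&(roi>0)).astype(np.uint8)
print(cv2.boundingRect(g))
w=((hsv[...,1]<60)&(hsv[...,2]>150)&(roi>0)).astype(np.uint8);w[:211]=0
n,l,s,c=cv2.connectedComponentsWithStats(w);print(s[1:],c[1:])
print(ray(T,219+315.5/6-.5,167+295.5/6-.5,.1165))
for q in [(270,268),(358,268),(356,330),(265,330)]: print(ray(T,219+(q[0]+.5)/6-.5,167+(q[1]+.5)/6-.5,.110))
p,d,W=load("wrist5"); print("wrist",ray(W,254,237,.1165))
E
```

```text
(262, 212, 17, 14)
[[262 211  20  21 125]
 [267 213   8   7  43]] [[274.952      225.872     ]
 [270.8372093  215.81395349]]
[ 0.48684918 -0.20102204  0.1165    ]
[ 0.50163865 -0.18045533  0.11      ]
[ 0.50023414 -0.22256409  0.11      ]
[ 0.47036932 -0.22018735  0.11      ]
[ 0.47181837 -0.17685588  0.11      ]
wrist [ 0.50203323 -0.20158882  0.1165    ]
```

```bash
python3 d.py .487,-.201,.2,0,180,-90
```

```text
16.45 [ 0.5845 -0.2006  0.1366] open 0.0697 [-0.327  1.195  0.428 -0.346  2.328  1.113] F [-0.4 -1.4 -0.6]
.487,-.201,.2,0,180,-90 [ 0.0455 -0.0971  0.0005] [-0.06  0.13 49.71]
```

move_arm --deltas '[{"dp": [-0.02,-0.03,0],"turn": [0,0,6]},{"dp": [-0.03,-0.06,0],"turn": [0,0,14]},{"dp": [-0.03,-0.08,0],"turn": [0,0,22]},{"dp": [-0.02,-0.09,0],"turn": [0,0,30]},{"dp": [0,-0.095,0],"turn": [0,0,38]},{"dp": [0.02,-0.097,0],"turn": [0,0,46]},{"dp": [0.0455,-0.097,0.0005],"turn": [0,0,49.7]},{"dp": [0.0455,-0.097,0.0005],"turn": [0,0,49.7]},{"dp": [0.0455,-0.097,0.0005],"turn": [0,0,49.7]}]' --hand 0

```text
time: 17.35
tool_pos: [0.4834, -0.2004, 0.1807]
tool_rot: [-1.688, 1.563, 3.021]
contact_force: [0.2, -1.4, 0.8]
opening: 0.0028
```

```bash
python3 d.py .487,-.201,.1388,0,180,-90; python3 - <<'E'
from h import *
from cell import robot
for n in ("top","scene"):
    ci=robot.camera_info(n);p,d=robot.read_camera(n)
    c=proj(ci,[.49,-.2,.1]).astype(int);o=np.maximum(c-40,0);cv2.imwrite(f"pics/{n}6.png",cv2.resize(p[o[1]:o[1]+80,o[0]:o[0]+80],None,fx=5,fy=5)[:,:,::-1])
E
```

```text
17.35 [ 0.4834 -0.2004  0.1807] open 0.0028 [-0.537  0.385  1.594 -0.003  1.17   1.037] F [ 0.2 -1.4  0.8]
.487,-.201,.1388,0,180,-90 [0.0607 0.004  0.0007] [-0.15 -0.05  0.44]
```

View pics/top6.png

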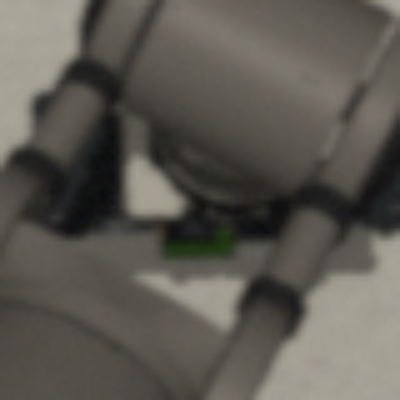

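View pics/scene6.png

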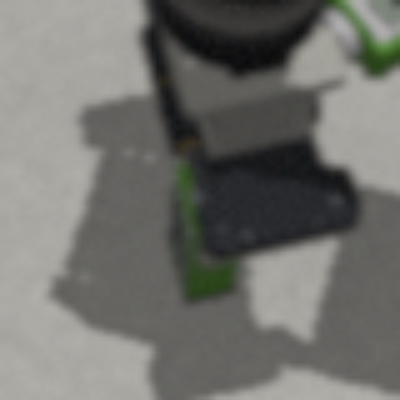

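move_arm --deltas '[{"dp": [0.02,0.0035,0.0007],"turn": [0,0,0.3]},{"dp": [0.04,0.0035,0.0007],"turn": [0,0,0.3]},{"dp": [0.052,0.0035,0.0007],"turn": [0,0,0.3]},{"dp": [0.058,0.0035,0.0007],"turn": [0,0,0.3]},{"dp": [0.06,0.0035,0.0007],"turn": [0,0,0.3]},{"dp": [0.06,0.0035,0.0007],"turn": [0,0,0.3]}]'

```text
time: 18.05
tool_pos: [0.4891, -0.2018, 0.1216]
tool_rot: [0.399, 1.57, -1.173]
contact_force: [0.8, -0.0, 1.3]
opening: 0.0004
```

```bash
python3 d.py .487,-.201,.1388,0,180,-90
```

```text
18.05 [ 0.4891 -0.2018  0.1216] open 0.0004 [-0.536  0.457  1.661 -0.001  1.022  1.036] F [ 0.8 -0.   1.3]
.487,-.201,.1388,0,180,-90 [ 0.0016 -0.0021 -0.0008] [-0.03  0.04 -0.02]
```

move_arm --deltas '[{"dp": [0.003,-0.002,0],"turn": [0,0,0]},{"dp": [0.005,-0.002,0],"turn": [0,0,0]},{"dp": [0.007,-0.002,0],"turn": [0,0,0]},{"dp": [0.0085,-0.002,0],"turn": [0,0,0]},{"dp": [0.0085,-0.002,0],"turn": [0,0,0]}]'

```text
time: 18.55
tool_pos: [0.4868, -0.2018, 0.1131]
tool_rot: [0.429, 1.57, -1.143]
contact_force: [0.0, 0.5, 3.9]
opening: 0.0003
```

```bash
python3 d.py
```

```text
18.55 [ 0.4868 -0.2018  0.1131] open 0.0003 [-0.538  0.465  1.677 -0.001  0.999  1.034] F [0.  0.5 3.9]
```

Force has reached 3.9 N with the tip at 0.113. I press a little further to be sure.

move_arm --deltas '[{"dp": [0.001,0,0],"turn": [0,0,0]},{"dp": [0.0018,0,0],"turn": [0,0,0]},{"dp": [0.0018,0,0],"turn": [0,0,0]},{"dp": [0.0018,0,0],"turn": [0,0,0]}]'

```text
time: 18.95
tool_pos: [0.4875, -0.2021, 0.1127]
tool_rot: [0.93, 1.568, -0.641]
contact_force: [-1.7, 1.6, 12.2]
opening: 0.0003
```

```bash
python3 d.py
```

```text
18.95 [ 0.4875 -0.2021  0.1127] open 0.0003 [-0.538  0.465  1.677 -0.     0.996  1.034] F [-1.7  1.6 12.2]
```

The hard stop at 12 N and tip z 0.1127 (out 0.1165, fully in 0.1125) shows the button is fully in. I raise, open, and re-grip from above.

move_arm --deltas '[{"dp": [-0.01,0,0],"turn": [0,0,0]},{"dp": [-0.03,0,0],"turn": [0,0,0]},{"dp": [-0.04,0,0],"turn": [0,0,0]},{"dp": [-0.04,0,0],"turn": [0,0,0]},{"dp": [-0.04,0,0],"turn": [0,0,0]},{"dp": [-0.04,0,0],"turn": [0,0,0]},{"dp": [-0.04,0,0],"turn": [0,0,0]}]' --hand 0.068

```text
time: 19.65
tool_pos: [0.4863, -0.2015, 0.1503]
tool_rot: [-1.838, 1.569, 2.874]
contact_force: [-0.3, -0.2, 0.1]
opening: 0.052
```

```bash
python3 d.py .487,-.201,.092,0,180,-90; python3 - <<'E'
from h import *
from cell import robot
ci=robot.camera_info("wrist");p,d=robot.read_camera("wrist");cv2.imwrite("pics/w7.png",p[:,:,::-1]);print(proj(ci,[.487,-.201,.1165]))
E
```

```text
19.65 [ 0.4863 -0.2015  0.1503] open 0.052 [-0.538  0.42   1.632 -0.     1.091  1.034] F [-0.3 -0.2  0.1]
.487,-.201,.092,0,180,-90 [ 0.0771  0.0008 -0.0004] [-0.05 -0.02  0.08]
[252.82376216 216.0961924 ]
```

View pics/w7.png

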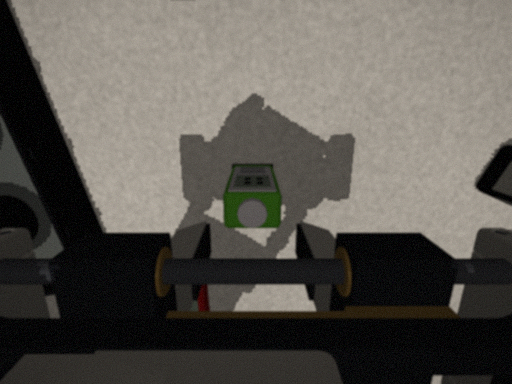

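The button is at (252,213), against a prediction of (253,216), so the logger stands squarely between the fingers.

move_arm --deltas '[{"dp": [0,0.001,0],"turn": [0,0,0]},{"dp": [0,0.001,0],"turn": [0,0,0]},{"dp": [0.02,0.001,0],"turn": [0,0,0]},{"dp": [0.045,0.001,0],"turn": [0,0,0]},{"dp": [0.065,0.001,0],"turn": [0,0,0]},{"dp": [0.077,0.001,0],"turn": [0,0,0]},{"dp": [0.077,0.001,0],"turn": [0,0,0]}]'

```text
time: 20.4
tool_pos: [0.4868, -0.2012, 0.0726]
tool_rot: [-1.979, 1.568, 2.733]
contact_force: [0.1, -1.0, 0.1]
opening: 0.0679
```

```bash
python3 d.py
```

```text
20.4 [ 0.4868 -0.2012  0.0726] open 0.0679 [-0.537  0.522  1.715 -0.001  0.908  1.035] F [ 0.1 -1.   0.1]
```

move_arm --deltas '[{"dp": [0,0,0],"turn": [0,0,0]},{"dp": [0,0,0],"turn": [0,0,0]},{"dp": [0,0,0],"turn": [0,0,0]},{"dp": [0,0,0],"turn": [0,0,0]},{"dp": [0,0,0],"turn": [0,0,0]},{"dp": [0,0,0],"turn": [0,0,0]}]' --hand 0.02 --squeeze 20

```text
time: 21.0
tool_pos: [0.4881, -0.2019, 0.0748]
tool_rot: [0.855, 1.569, -0.717]
contact_force: [-0.0, 1.6, 6.0]
opening: 0.044
```

```bash
python3 d.py .487,-.201,.18,0,180,-90 .642,.137,.18,0,180,-76.7
```

```text
21.0 [ 0.4881 -0.2019  0.0748] open 0.044 [-0.537  0.519  1.713 -0.     0.909  1.035] F [-0.   1.6  6. ]
.487,-.201,.18,0,180,-90 [-0.0864 -0.001  -0.0008] [-0.04  0.06 -0.07]
.642,.137,.18,0,180,-76.7 [-0.0866  0.1537 -0.3389] [-13.34   0.07  -0.06]
```

move_arm --deltas '[{"dp": [-0.02,0,0],"turn": [0,0,0]},{"dp": [-0.055,0,0],"turn": [0,0,0]},{"dp": [-0.095,0.01,-0.02],"turn": [-1,0,0]},{"dp": [-0.13,0.03,-0.055],"turn": [-3,0,0]},{"dp": [-0.13,0.05,-0.095],"turn": [-5,0,0]},{"dp": [-0.13,0.068,-0.135],"turn": [-7,0,0]},{"dp": [-0.13,0.086,-0.175],"turn": [-9,0,0]},{"dp": [-0.13,0.104,-0.215],"turn": [-11,0,0]},{"dp": [-0.13,0.122,-0.255],"turn": [-13.3,0,0]},{"dp": [-0.13,0.136,-0.29],"turn": [-13.3,0,0]}]'

```text
time: 22.0
tool_pos: [0.6241, 0.0904, 0.2031]
tool_rot: [-1.546, 1.569, -2.883]
contact_force: [-0.0, -0.5, -1.8]
opening: 0.044
```

```bash
python3 d.py .642,.137,.224,0,180,-76.7
```

```text
22.0 [0.6241 0.0904 0.2031] open 0.044 [ 0.023  0.556  1.244 -0.     1.343  1.36 ] F [-0.  -0.5 -1.8]
.642,.137,.224,0,180,-76.7 [-0.0021  0.0281 -0.0412] [0.06 0.   0.08]
```

move_arm --deltas '[{"dp": [0,0.01,-0.015],"turn": [0,0,0]},{"dp": [0,0.02,-0.03],"turn": [0,0,0]},{"dp": [0,0.028,-0.041],"turn": [0,0,0]},{"dp": [0.0,0.028,-0.041],"turn": [0,0,0]},{"dp": [0.0,0.028,-0.041],"turn": [0,0,0]}]'

```text
time: 22.5
tool_pos: [0.6415, 0.1338, 0.2036]
tool_rot: [-0.937, 1.569, -2.276]
contact_force: [-0.4, -0.4, -1.8]
opening: 0.0441
```

```bash
python3 d.py .642,.137,.224,0,180,-76.7 .642,.137,.1026,0,180,-76.7; python3 - <<'E'
from h import *
from cell import robot
for n in ("scene","top","wrist"):
    ci=robot.camera_info(n);p,d=robot.read_camera(n)
    if n!="wrist":
        c=proj(ci,[.62,.13,.1]).astype(int);o=np.maximum(c-60,0);p=cv2.resize(p[o[1]:o[1]+120,o[0]:o[0]+120],None,fx=5,fy=5)
    cv2.imwrite(f"pics/{n}8.png",p[:,:,::-1])
E
```

```text
22.5 [0.6415 0.1338 0.2036] open 0.0441 [ 0.089  0.604  1.159 -0.001  1.38   1.429] F [-0.4 -0.4 -1.8]
.642,.137,.224,0,180,-76.7 [-0.0016  0.0012 -0.003 ] [-0.06  0.05  0.07]
.642,.137,.1026,0,180,-76.7 [ 0.1198  0.0014 -0.0032] [-0.06  0.05  0.07]
```

View pics/scene8.png

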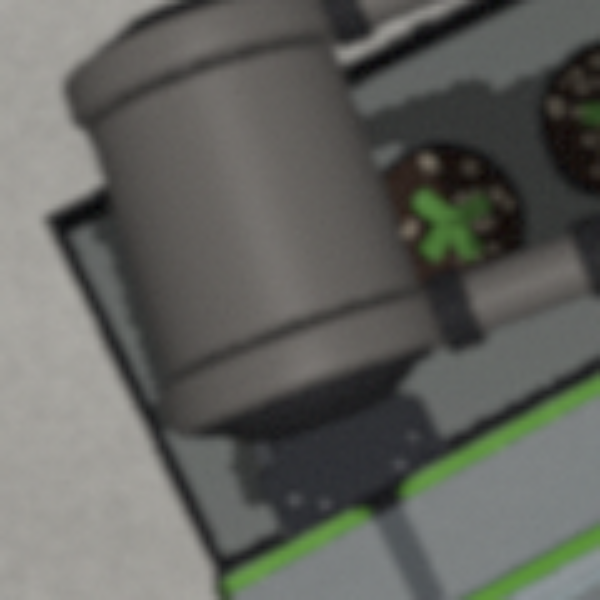

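View pics/wrist8.png

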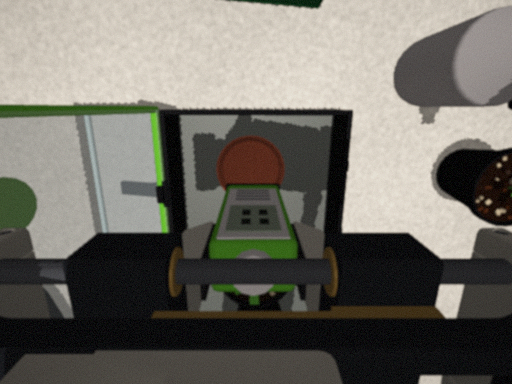

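move_arm --deltas '[{"dp": [0.02,0.001,-0.002],"turn": [0,0,0]},{"dp": [0.045,0.001,-0.002],"turn": [0,0,0]},{"dp": [0.07,0.001,-0.002],"turn": [0,0,0]},{"dp": [0.09,0.001,-0.002],"turn": [0,0,0]},{"dp": [0.1,0.001,-0.002],"turn": [0,0,0]},{"dp": [0.107,0.001,-0.002],"turn": [0,0,0]},{"dp": [0.111,0.001,-0.002],"turn": [0,0,0]},{"dp": [0.114,0.001,-0.002],"turn": [0,0,0]},{"dp": [0.114,0.001,-0.002],"turn": [0,0,0]}]'

```text
time: 23.55
tool_pos: [0.6425, 0.1367, 0.0903]
tool_rot: [0.829, 1.57, -0.51]
contact_force: [0.2, -0.3, -2.2]
opening: 0.0438
```

```bash
python3 d.py .642,.137,.1026,0,180,-76.7
```

```text
23.55 [0.6425 0.1367 0.0903] open 0.0438 [ 0.093  0.702  1.3   -0.     1.139  1.433] F [ 0.2 -0.3 -2.2]
.642,.137,.1026,0,180,-76.7 [ 0.0065 -0.0004 -0.0004] [-0.04  0.03 -0.03]
```

move_arm --deltas '[{"dp": [0.002,0,0],"turn": [0,0,0]},{"dp": [0.0035,0,0],"turn": [0,0,0]},{"dp": [0.005,0,0],"turn": [0,0,0]},{"dp": [0.006,0,0],"turn": [0,0,0]},{"dp": [0.006,0,0],"turn": [0,0,0]}]'

```text
time: 24.05
tool_pos: [0.6423, 0.1367, 0.084]
tool_rot: [-0.087, 1.57, -1.426]
contact_force: [-0.6, -0.5, -2.3]
opening: 0.0439
```

```bash
python3 d.py
```

```text
24.05 [0.6423 0.1367 0.084 ] open 0.0439 [ 0.093  0.709  1.306 -0.     1.126  1.433] F [-0.6 -0.5 -2.3]
```

move_arm --deltas '[{"dp": [0.001,0,0],"turn": [0,0,0]},{"dp": [0.0015,0,0],"turn": [0,0,0]},{"dp": [0.0015,0,0],"turn": [0,0,0]}]'

```text
time: 24.35
tool_pos: [0.6425, 0.1369, 0.0838]
tool_rot: [1.229, 1.57, -0.11]
contact_force: [-3.1, 0.1, 6.9]
opening: 0.0442
```

```bash
python3 d.py
```

```text
24.35 [0.6425 0.1369 0.0838] open 0.0442 [ 0.094  0.709  1.307 -0.     1.125  1.433] F [-3.1  0.1  6.9]
```

Contact came exactly at the expected height (TCP 0.0838). I release and rise.

move_arm --deltas '[{"dp": [0,0,0],"turn": [0,0,0]},{"dp": [0,0,0],"turn": [0,0,0]},{"dp": [0,0,0],"turn": [0,0,0]},{"dp": [0,0,0],"turn": [0,0,0]},{"dp": [0,0,0],"turn": [0,0,0]},{"dp": [-0.02,0,0],"turn": [0,0,0]},{"dp": [-0.05,0,0],"turn": [0,0,0]},{"dp": [-0.09,0,0],"turn": [0,0,0]},{"dp": [-0.13,0,0],"turn": [0,0,0]},{"dp": [-0.17,0,0],"turn": [0,0,0]}]' --hand 0.064

```text
time: 25.35
tool_pos: [0.642, 0.1367, 0.254]
tool_rot: [-0.574, 1.57, -1.913]
contact_force: [0.8, -0.7, -0.2]
opening: 0.0637
```

```bash
python3 d.py .5,-.12,.28,0,180,-76.7
```

```text
25.35 [0.642  0.1367 0.254 ] open 0.0637 [ 0.093  0.579  1.066 -0.     1.497  1.433] F [ 0.8 -0.7 -0.2]
.5,-.12,.28,0,180,-76.7 [-0.0071 -0.1971  0.2173] [-0.04  0.02  0.02]
```

move_arm --deltas '[{"dp": [-0.003,-0.03,0.034],"turn": [0,0,0]},{"dp": [-0.006,-0.06,0.068],"turn": [0,0,0]},{"dp": [-0.006,-0.09,0.1],"turn": [0,0,0]},{"dp": [-0.006,-0.12,0.134],"turn": [0,0,0]},{"dp": [-0.006,-0.15,0.168],"turn": [0,0,0]},{"dp": [-0.006,-0.18,0.2],"turn": [0,0,0]},{"dp": [-0.006,-0.2,0.22],"turn": [0,0,0]},{"dp": [-0.006,-0.22,0.24],"turn": [0,0,0]},{"dp": [-0.006,-0.22,0.24],"turn": [0,0,0]}]'

```text
time: 26.25
tool_pos: [0.4817, -0.1498, 0.2588]
tool_rot: [-0.498, 1.569, -1.841]
contact_force: [-0.1, 0.3, 0.6]
opening: 0.0641
```

```bash
python3 d.py; python3 - <<'E'
from h import *
from cell import robot
for n in ("scene","top"):
    ci=robot.camera_info(n);p,d=robot.read_camera(n);pickle.dump((p,d,ci),open(f"pics/{n}9.pkl","wb"))
    c=proj(ci,[.55,.12,.1]).astype(int);o=np.maximum(c-80,0);cv2.imwrite(f"pics/{n}9.png",cv2.resize(p[o[1]:o[1]+160,o[0]:o[0]+180],None,fx=3.7,fy=3.7,interpolation=cv2.INTER_CUBIC)[:,:,::-1]);print(n,o)
    print("expect foot",proj(ci,[.642,.137,.009]),"top",proj(ci,[.642,.137,.119+.0065]))
E
```

```text
26.25 [ 0.4817 -0.1498  0.2588] open 0.0641 [-0.453  0.28   1.523 -0.001  1.339  0.891] F [-0.1  0.3  0.6]
scene [205 205]
expect foot [251.40971578 304.5673967 ] top [251.12763533 300.7545035 ]
top [ 79 118]
expect foot [160.07218848 175.99527719] top [152.26466448 166.1519775 ]
```

View pics/scene9.png

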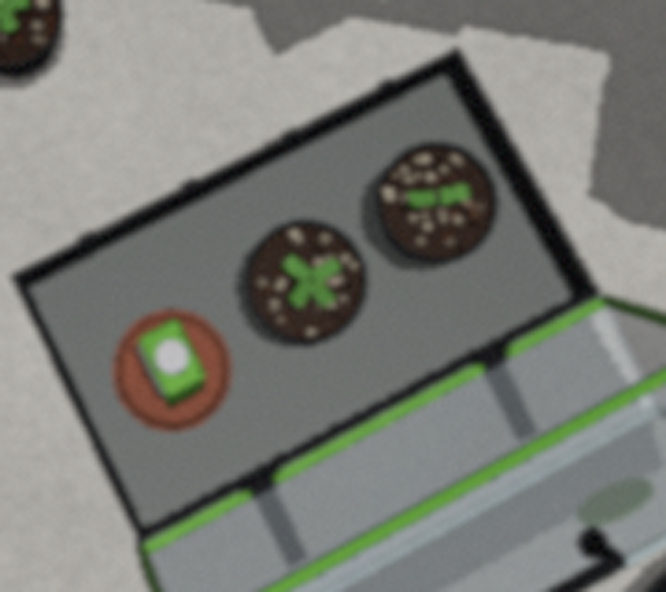

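View pics/top9.png

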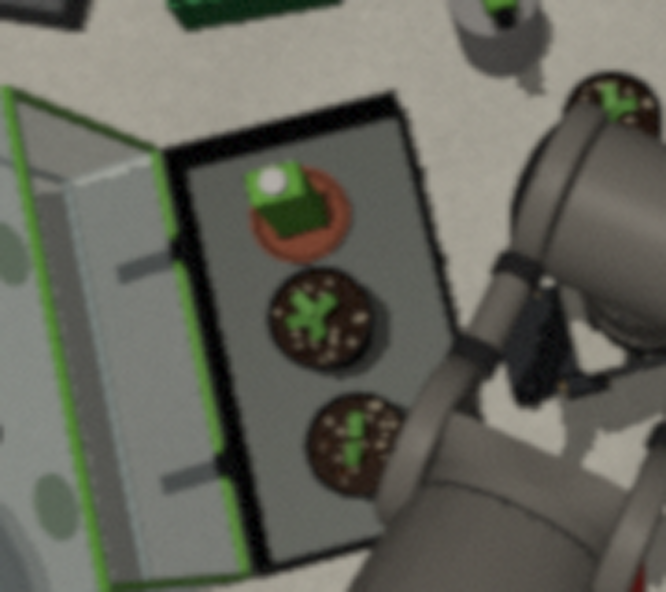

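```bash
python3 - <<'E'
from h import *
p,d,T=load("top9")
e=np.array([.9735,.2285,0])
for th in (1.6,1.7,1.77,1.83,1.9):
    w=-u*np.cos(th)+np.array([0,0,1])*np.sin(th)
    print(th,[proj(T,hinge+s*.18*e+.2*w).round(1) for s in (1,-1)])
print("obs far",8/3.7+79,90/3.7+118,"near",105/3.7+79,588/3.7+118)
print("hinge corners pred",[proj(T,hinge+s*.18*e).round(1) for s in (1,-1)],"obs",160/3.7+79,152/3.7+118,250/3.7+79,572/3.7+118)
E
```

```text
1.6 [array([ 97.2, 136.5]), array([125.5, 271.3])]
1.7 [array([ 89.9, 138.6]), array([117.7, 273.5])]
1.77 [array([ 85. , 140.2]), array([112.5, 275. ])]
1.83 [array([ 81. , 141.7]), array([108.1, 276.3])]
1.9 [array([ 76.5, 143.4]), array([103.3, 277.8])]
obs far 81.16216216216216 142.32432432432432 near 107.37837837837837 276.9189189189189
hinge corners pred [array([120.9, 157.8]), array([146.2, 273.1])] obs 122.24324324324324 159.0810810810811 146.56756756756755 272.5945945945946
```

The hood reads about 1.83 rad, so it is at its stop. The logger is upright and centred, and the robot is clear of everything.

```bash
python3 - <<'E'
from cell import robot
print(robot.hand_in())
E
```

```text
the job is handed in; nothing more can be done
None
```

I handed the job in at about 26 s of the 72 s allowed, with the hood open, the logger started, and the logger standing let go in the saucer. `hand_in` gave no verdict.

**What I did:**
- **Hood:** I swung it back by its handle until it met its stop, at about 25 N of resistance, and left it open.
- **Logger:** I picked up the small green logger, turned it upright and stood it on the bench. I pressed its button down to a hard stop (12 N, tip at 112.7 mm; fully in is 112.5 mm).
- **Placing:** I re-gripped it from above, stood it in the saucer, released it and backed clear.

**Last checks:**
- **Hood angle:** its free corners in the top view match 1.83 rad to about 1 px.
- **Logger position:** the button appears within 1 px of where an upright, centred logger would show it, in both the scene and top views.
- **Logger height:** it touched down at the height expected for the saucer floor.
- **Other items:** the two propagator pots and the neighbouring items in view look where they were. I did not measure them, and bottle_a, bottle_b and the trowel were outside the final crops.
- **Contact:** the arm read under 1 N, so nothing was touching it.

**One disagreement:** a wrist-camera estimate of the standing logger's button was about 15 mm off in x. It came from a half-hidden edge, and the top view and the later wrist view both contradicted it, so I set it aside.

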